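Hang the pH probe on its stand by way of the sloping rest

TASK

The pH probe is lying flat in its white rest. Lay it in the sloping rest, tip down against the stop, and let go of it there; then take a fresh grip on its thick cap and hang it upright in the forked holder of the stand, shaft in the slot and collar seated flat on the fork. Handle it gently, never let it touch the bench top, and leave the other things where they stand.

Things in the scene. Friction and masses are not known exactly. Their poses are not given: they have to be found in the camera images.
- probe: the pH probe: a straight round stick 175 mm long, about 0.12 kg. From the tip: slim grey shaft 12 mm across, 110 mm long; black collar 32 mm across, 6 mm thick; black cap 22 mm across, 59 mm long. Origin and axes as probe_mid. At the start it lies level in the flat rest, tip on the robot's side, axis 50 mm above the bench
- probe_mid (a point): centre of the pH probe, on its axis, 87.5 mm from either end (in the shaft); its x axis runs along the probe from tip to cap. The centre of mass lies about there
- probe_collar (a point): on the probe's axis at the collar's underside (the face towards the tip), 110 mm from the tip and 22.5 mm from probe_mid towards the cap; axes as probe_mid
- tray: fixed flat rest: white plate 190 x 70 mm, 8 mm thick, with two V notches, 10 mm wide along the probe, mouths 26 mm across, that hold the shaft 20 mm and 103 mm from its tip; free room for fingers between them. Origin on the bench under the probe's centre; x axis level along the probe, tip to cap
- cradle: fixed sloping rest: grey base 170 x 90 mm, 12 mm thick, with two white V notches on posts and a stop at the low end, which hold the probe at 45 degrees, tip low on the robot's side, cap high. Origin on the bench under cradle_mid, x axis level, from low to high end. Free room for fingers between the notches, and round the cap beyond the upper one
- cradle_mid (a point): where probe_mid lies when the probe is home in the sloping rest, tip against the stop; 98 mm above the bench. x axis up the slope from tip to cap, y level, z square to the slope, upwards. The notches (10 mm wide along the slope, mouths 26 mm across, opening along z, tops 4 mm above the axis) hold the shaft 20 and 103 mm from its tip; the stop reaches 6 mm above the axis
- stand: fixed hanging stand: white base 170 x 110 mm with a shallow white drip dish (rim 28 mm over the bench), a steel column 16 mm across, 197 mm high, 85 mm beyond the slot, and a white fork 45 mm wide, 10 mm thick, with a slot 17 mm wide, open on the robot's side, where the probe hangs by its collar. Origin on the bench under stand_seat, axes as stand_seat
- stand_seat (a point): hanging place in the slot, at the fork's top face, 145 mm above the bench: the middle of the collar's underside comes here. x axis level, into the slot (from mouth towards column), z up. The prongs reach 48 mm towards the mouth, ends flared; each has a lip 4 mm high, 21.5 to 30 mm towards the mouth, to be passed over before lowering. The slot ends 8.5 mm beyond the point
- beaker: bystander: glass beaker, 60 mm across, 60 mm tall; origin at the middle of its underside
- dish: bystander: low white porcelain dish, 80 mm across, 18 mm tall; origin at the middle of its underside
- jar: bystander: brown screw-top jar with black cap, 52 mm across, 65 mm tall; origin at the middle of its underside
- pot: bystander: white screw-top pot, 56 mm across, 55 mm tall; origin at the middle of its underside
- table: the dark bench top, its surface level at the height of the robot's foot
Not all that is in view belongs to the job. Of the things like the probe, leave any that is blue or brown; of the rest the larger one is meant.

How it is judged:
On the way:
1. the probe lies home in the sloping rest (centre within 15 mm, cap end up, within 6 degrees of the slope), let go, for 0.3 s (distance between probe_mid and cradle_mid below 0.015 m and angle between the x axis of probe_mid and the x axis of cradle_mid, either way round below 0.1 rad and angle between probe_mid's own x axis and vertical below 1.1 rad and contact force between the fingers and probe below 0.1 N), for 0.3 s.
At the end, for the whole second after the job is handed in: The probe hangs at rest, released, cap up and within 5 degrees of upright, the middle of its collar's underside within 8 mm sideways and 4 mm in height of the fork's hanging place (horizontal distance between probe_collar and stand_seat below 0.008 m and z of probe_collar in the frame of stand_seat between -0.004 and 0.004 m and angle between probe_mid's own x axis and vertical below 0.09 rad and contact force between the fingers and probe below 0.1 N and linear speed of probe below 0.02 m/s); the robot touches nothing.
It fails at once if the probe touches the bench top (contact force between probe and table above 0.3 N).
It fails at once if the probe is knocked or pressed against the sloping rest or the stand with more than 40 N (contact force between probe and cradle above 40 N or contact force between probe and stand above 40 N).
It fails at once if another loose thing is moved by more than 30 mm (distance of any of beaker, dish, jar, pot from where it was at the start of the episode above 0.03 m).
It also fails if it takes over 69 s, if anything falls off the work surface, if the arm or the gripper's body presses on something with over 40 N, if the wrist force passes 120 N, or if a joint passes its speed limit or range.

ROBOT

A 6-joint arm with a two-finger parallel gripper is mounted at the origin on the work surface. World frame = base frame: x ahead of the robot, y to its left, z up, the work surface at z = 0. Lengths are in m, angles in rad, forces in N, time in s.
With the tool pointing down it reaches from about 0.375 to 0.9 m from the base axis. Payload 3.1 kg.
Tool frame: the origin (TCP) lies on the centre line of the jaws, within the pads' length; the fingertips stand 14 mm ahead of it and the grasp point (between the pads) lies 5 mm behind it; y points along the fingers, z is the direction in which the jaws open and shut, and the axes are right-handed (so a half turn about y gives the same grasp; the last joint's range is limited). The gripper opens to 87 mm and grips with 3 to 60 N. Pads are 19 mm wide; open, the fingers measure 117 mm over their backs; the gripper's body (75 mm by 190 mm) begins 51 mm behind the grasp point.
Start: joints at [-1.282, 0.527, 1.433, -0, 1.181, -0.178], TCP at [0.282, -0.558, 0.237] pointing down, gripper open.
Joint ranges: [-3.08, 3.08], [-0.75, 2.2], [0.22, 2.44], [-1.43, 4.57], [0, 2.65], [-2.85, 2.85]. Speed limits (rad/s): [2.79, 2.79, 3.14, 3.14, 3.14, 3.14].

INTERFACE

Orientations are given as a unit quaternion [x, y, z, w].
In Python, from rig import robot, vision gives the robot as it stands.
- The arm moves only by the shell command python3 -m crank 'ROWS' [FORCE]. ROWS is JSON, a list of rows, each a list of 7 numbers: the shift along the tool's x, y, z as a fraction of full scale, then the turn, a rotation vector about the tool's x, y, z as a fraction of full scale, then the gripper command: -1 is shut, 1 is fully open, values between are in proportion. In form: [[x, y, z, wx, wy, wz, grip], ...]. A call has 1 to 10 rows; each row is the pose to reach, as a shift and turn from the pose commanded when the call began, along the tool's axes at that moment, turning the shorter way round; what a row does not reach only later rows make up. Full scale, the value 1, is 50 cm for a shift and pi rad for a turn. A row lasts 1/8 s, in which the tool goes at most 62.5 mm and 10.7 degrees, less where a joint would pass 70% of its speed; a pose out of reach is approached as far as the arm can. A call with a number of a shift or a turn outside -1 to 1 is refused whole. A call with a gripper value outside its range is refused whole. The fingers move at their own pace and stop on an object; FORCE is the grip in N (left out, the last holds). Time passes only in rows, so rows that repeat a pose let the fingers close. It gives the time, the measured TCP pose, the force and the opening at its end, in the units of the state.
- robot.get_obs(): the state, without advancing time (a new reading comes with each control period).
- vision.camera(name): name is "scene" or "side" or "wrist"; returns the picture (400x640x3 uint8, blue, green, red); there is no depth.
- vision.camera_info(name): a dict with "vfov" (degrees; the focal length in pixels is half the picture's height over the tangent of half this angle, whatever the lens; pixels are square), "cx", "cy" (the principal point, pixels), "k1" (the pictures are not rectified: a ray, as slopes to the right and down, at radius r is drawn at 1 + k1 r^2 times it, then the intrinsics apply), "world_from_camera" (4x4, takes a point from camera to world coordinates); the wrist camera has in their place "tool_from_camera" (4x4, takes a point from camera to tool coordinates, whose origin is the TCP and whose axes are the tool frame's). Camera axes: x right, y up, looking along -z (the intrinsics and any distortion apply to the point x, -y, -z); pixel columns grow to the right and rows downward; lengths in m; the calibration is good to about 2 mm. A picture is of the moment at which its call begins: read the wrist's pose just before it. camera_info takes no time and is no camera call.
- robot.hand_in(): hands the job in, once; it reports no verdict.
The state is a dict: "time": time; "q": joint angles; "joint_velocities": joint speeds; "joint_torque": joint torques, N m; "position": TCP position; "tool_rot": TCP orientation; "ft_force": force on the tool from outside, world axes, zero at the start; "moment": the same for the moment, N m; "grip_width": finger opening in m.
Only numpy, scipy, OpenCV 4.12 (cv2) and the standard library are available. Lean on these libraries where they do the work, as an engineer would, in place of code of your own. Each camera call takes 0.05 s, during which the arm holds its last target.

## Working session

There is one attempt and no reset: what is moved stays moved. The work goes in short steps, Python scripts to look and compute and a shell command to move; the robot and the scene stay as the last step left them, time stands still between calls to the robot, and variables do not carry over. Pictures are saved under pics/ and viewed, and the job is handed in when it is done.

```bash
ls; mkdir -p pics; cat > h.py <<'E'
import numpy as np, cv2
from scipy.spatial.transform import Rotation as R
from rig import robot, vision
def cam(name):
    o=robot.get_obs(); im=vision.camera(name); i=vision.camera_info(name)
    if 'world_from_camera' in i: T=np.array(i['world_from_camera'])
    else:
        W=np.eye(4); W[:3,:3]=R.from_quat(o['tool_rot']).as_matrix(); W[:3,3]=o['position']
        T=W@np.array(i['tool_from_camera'])
    return im,i,T
def ray(i,T,px):
    f=200/np.tan(np.radians(i['vfov'])/2)
    d=(np.array(px,float)-[i['cx'],i['cy']])/f
    rd=np.hypot(*d); r=rd
    for _ in range(30): r=rd/(1+i['k1']*r*r)
    s=d*(r/rd if rd>0 else 1)
    v=T[:3,:3]@np.array([s[0],-s[1],-1]); return T[:3,3],v/np.linalg.norm(v)
def onz(i,T,px,z):
    c,v=ray(i,T,px); return c+v*(z-c[2])/v[2]
def proj(i,T,p):
    f=200/np.tan(np.radians(i['vfov'])/2)
    q=np.linalg.inv(T)@np.append(p,1); s=np.array([q[0],-q[1]])/-q[2]; r2=s@s
    return s*(1+i['k1']*r2)*f+[i['cx'],i['cy']]
def tri(rays):
    A=np.zeros((3,3));b=np.zeros(3)
    for c,v in rays:
        P=np.eye(3)-np.outer(v,v);A+=P;b+=P@c
    x=np.linalg.solve(A,b); return x,[np.linalg.norm((np.eye(3)-np.outer(v,v))@(x-c)) for c,v in rays]
E
python3 - <<'E'
from h import *
o=robot.get_obs(); print(o)
for n in ['scene','side','wrist']:
    im,i,T=cam(n); cv2.imwrite(f'pics/{n}0.png',im); print(n,i)
E
```

```text
pics
{'time': 0.0, 'q': array([-1.28148554e+00,  5.28455958e-01,  1.43387860e+00, -5.82211495e-05,
        1.18136109e+00, -1.78522822e-01]), 'joint_velocities': array([ 3.48346525e-04,  5.60364856e-04,  9.07667184e-05, -1.38194709e-03,
        8.13584679e-04, -6.71521131e-04]), 'joint_torque': array([-6.95508716e-04, -4.40045106e+01, -1.76589704e+01,  6.31265296e-02,
        5.83059294e-02, -1.55590633e-04]), 'position': array([ 0.28164728, -0.55717679,  0.23558539]), 'tool_rot': array([-0.16396758,  0.68858855, -0.6871059 ,  0.16384723]), 'ft_force': array([-0.17976038, -0.32694563,  0.23021703]), 'moment': array([ 0.01935755, -0.01563366, -0.00066395]), 'grip_width': 0.0872423689357661}
scene {'vfov': 54.61845944750519, 'cx': 314.6589530848924, 'cy': 196.91121885603658, 'k1': 0.02038672156191021, 'world_from_camera': array([[ 0.72566624, -0.40660256,  0.55505213,  0.99846383],
       [ 0.68798042,  0.44000428, -0.57713012, -0.5034655 ],
       [-0.00956273,  0.80066884,  0.59903085,  0.61213311],
       [ 0.        ,  0.        ,  0.        ,  1.        ]])}
side {'vfov': 42.752226265775974, 'cx': 329.5233733129842, 'cy': 201.96615811014257, 'k1': -0.036419916075412416, 'world_from_camera': array([[ 0.99398634,  0.06438   , -0.0885797 ,  0.4154989 ],
       [-0.10819483,  0.70211464, -0.70379607, -0.88370924],
       [ 0.01688272,  0.70914755,  0.70485795,  0.99942763],
       [ 0.        ,  0.        ,  0.        ,  1.        ]])}
wrist {'vfov': 71.50562022268663, 'cx': 322.6005008308582, 'cy': 200.99741251033504, 'k1': -0.017813800470711755, 'tool_from_camera': array([[ 1.07544489e-03, -9.63225273e-01, -2.68692977e-01,
        -7.33580359e-02],
       [-6.79662320e-04,  2.68692367e-01, -9.63225804e-01,
        -1.47672216e-01],
       [ 9.99999191e-01,  1.21851676e-03, -3.65704091e-04,
        -6.97665605e-04],
       [ 0.00000000e+00,  0.00000000e+00,  0.00000000e+00,
         1.00000000e+00]])}
```

View pics/scene0.png

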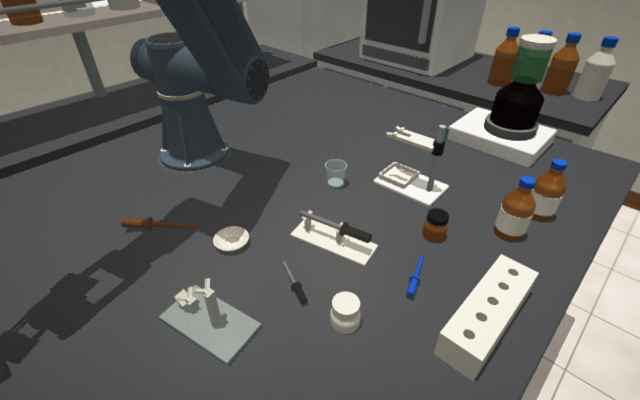

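View pics/side0.png

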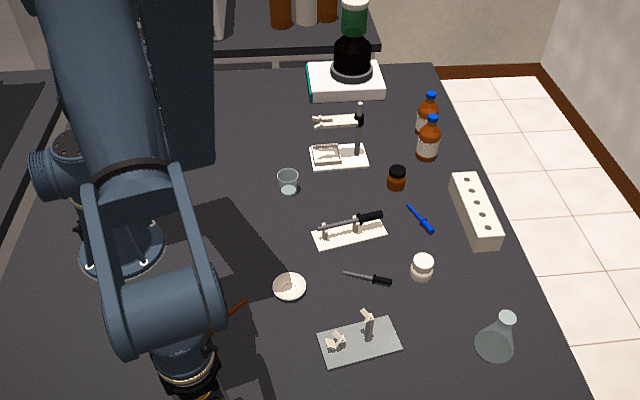

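View pics/wrist0.png

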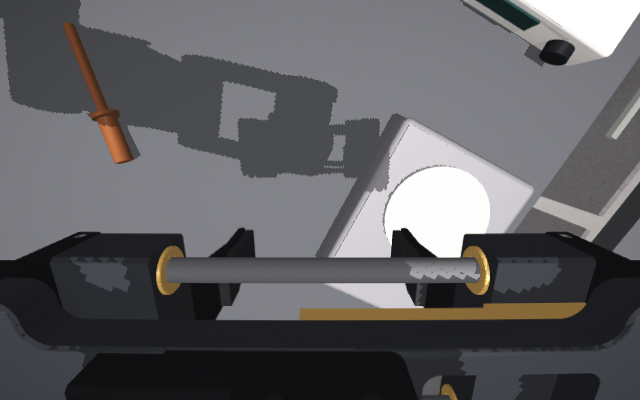

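The scene shows the probe in its white rest around (335,230), the sloping rest at (210,320) and the stand at (412,180), with the same things at (350,225), (360,340) and (340,155) in the side view. I'll enlarge these for pixel picks.

```bash
python3 - <<'E'
import cv2,numpy as np
a=cv2.imread('pics/scene0.png');b=cv2.imread('pics/side0.png')
def c(im,x,y,w,h,s,n): cv2.imwrite(n,cv2.resize(im[y:y+h,x:x+w],None,fx=s,fy=s,interpolation=cv2.INTER_CUBIC))
c(a,285,200,100,70,8,'pics/c_sp.png');c(b,300,200,100,60,8,'pics/c_dp.png')
c(a,150,270,120,90,6,'pics/c_sc.png');c(b,310,300,100,75,8,'pics/c_dc.png')
c(a,365,115,100,90,6,'pics/c_ss.png');c(b,300,95,80,80,7,'pics/c_ds.png')
E
```

```text
(no output)
```

View pics/c_sp.png

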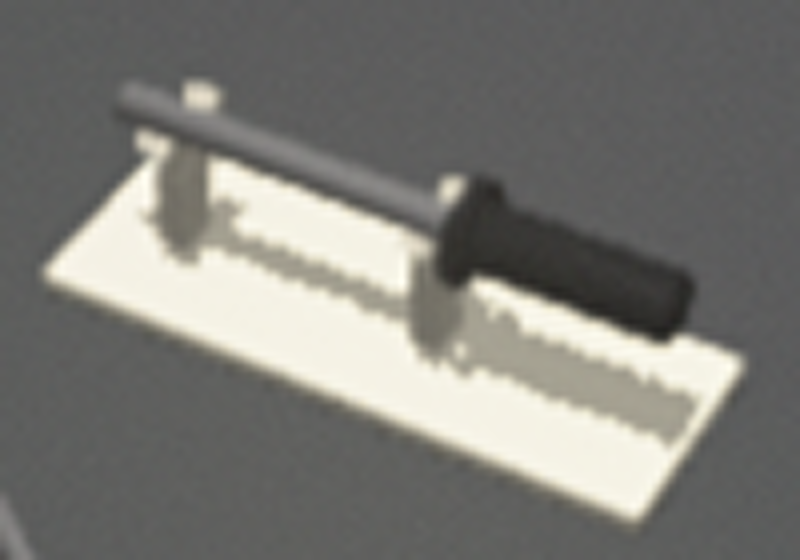

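View pics/c_dp.png

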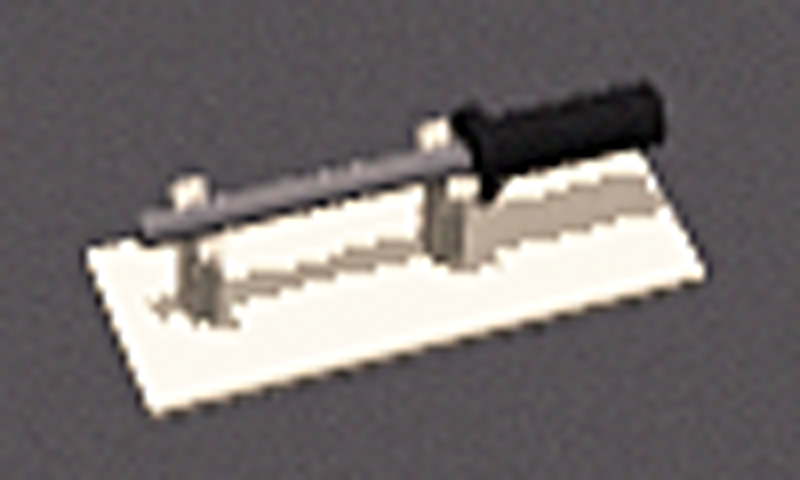

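View pics/c_sc.png

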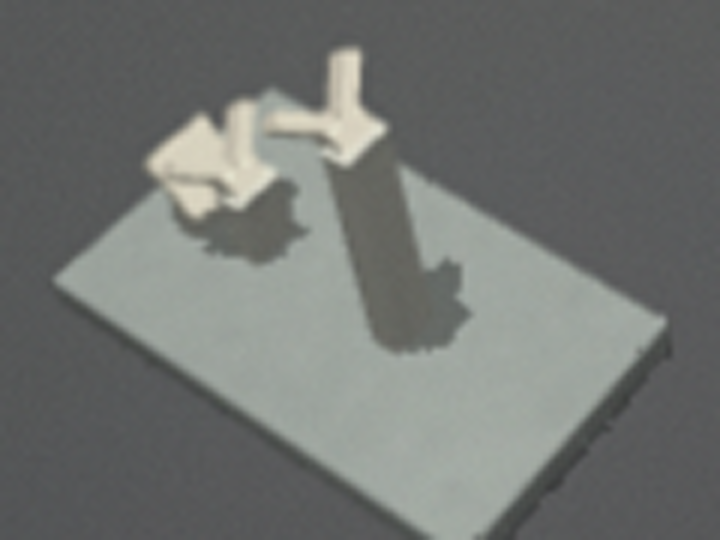

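View pics/c_dc.png

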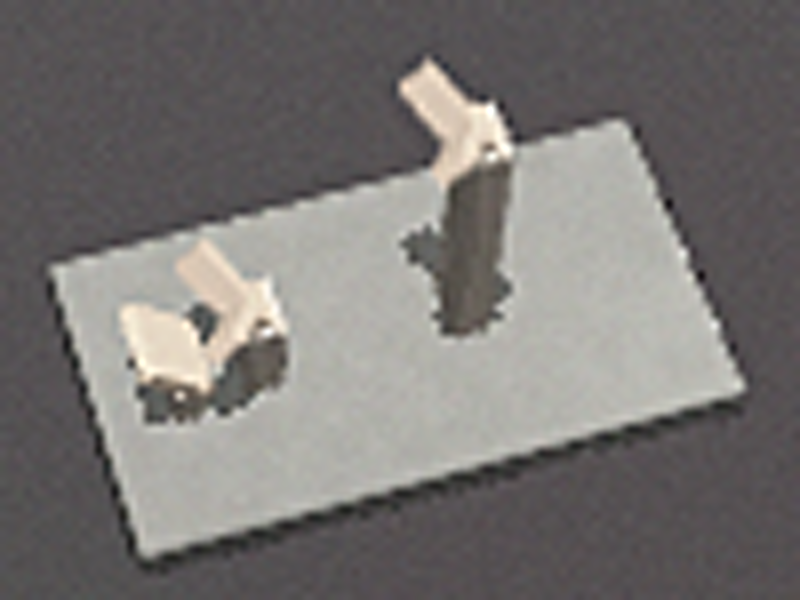

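View pics/c_ss.png

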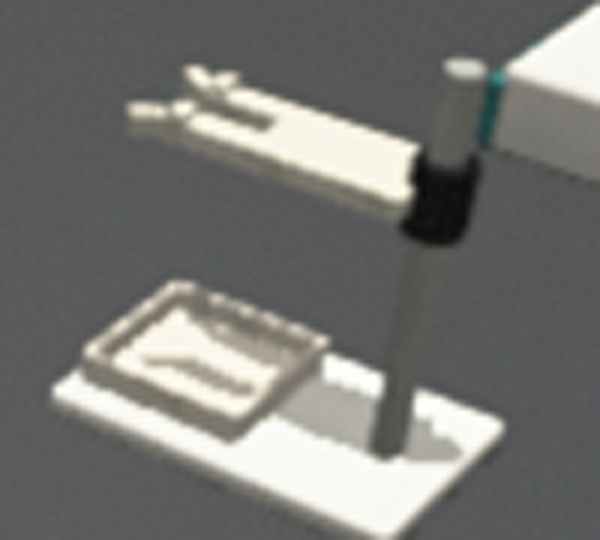

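View pics/c_ds.png

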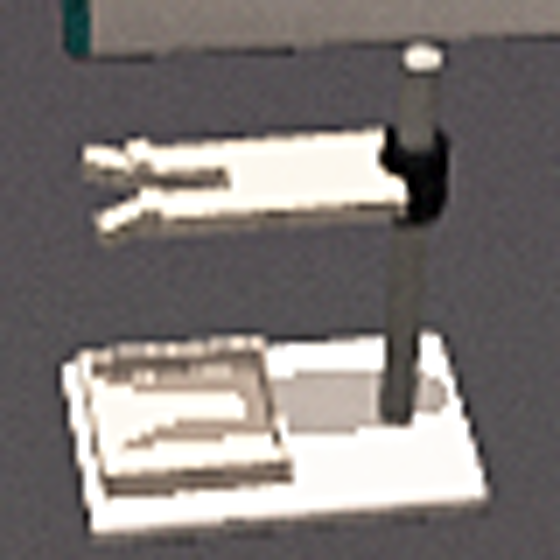

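```bash
cat > m1.py <<'E'
from h import *
I={}
for n in ['scene','side']:
    i=vision.camera_info(n); I[n]=(i,np.array(i['world_from_camera']))
def P(n,o,s,uv): return (o[0]+(uv[0]+.5)/s-.5, o[1]+(uv[1]+.5)/s-.5)
def plate(n,ok,z):
    im=cv2.imread(f'pics/{n}0.png'); m=ok(im)
    return m
E
python3 - <<'E'
from m1 import *
np.set_printoptions(precision=4,suppress=True)
sp=lambda u:P('scene',(285,200),8,u); dp=lambda u:P('side',(300,200),8,u)
sc=lambda u:P('scene',(150,270),6,u); dc=lambda u:P('side',(310,300),8,u)
ss=lambda u:P('scene',(365,115),6,u); ds=lambda u:P('side',(300,95),7,u)
R_=lambda n,p:ray(*I[n],p)
print('probe')
for a,b in [((122,103),(148,226)),((680,303),(655,113))]:
    print(onz(*I['scene'],sp(a),.05),onz(*I['side'],dp(b),.05),tri([R_('scene',sp(a)),R_('side',dp(b))]))
print('tray corners')
A=np.array([onz(*I['scene'],sp(u),.008)[:2] for u in [(42,268),(748,360),(638,522)]])
B=np.array([onz(*I['side'],dp(u),.008)[:2] for u in [(88,250),(640,150),(705,275),(155,412)]])
print(A,B, 'centre',(A[0]+A[1])/2,B.mean(0))
print('cradle base z12')
A=np.array([onz(*I['scene'],sc(u),.012)[:2] for u in [(52,280),(272,90),(668,322)]])
B=np.array([onz(*I['side'],dc(u),.012)[:2] for u in [(50,268),(625,120),(745,390),(145,555)]])
print(A,B,'c',(A[0]+A[2])/2 ,B.mean(0), np.linalg.norm(np.diff(B,axis=0),axis=1), 'ang',np.degrees(np.arctan2(*(B[1]-B[0])[::-1])),np.degrees(np.arctan2(*(B[2]-B[3])[::-1])))
print('arms')
for a,b in [((345,50),(415,75)),((268,122),(490,105))]:
    print(tri([R_('scene',sc(a)),R_('side',dc(b))]))
print('stand z145')
for u in [(135,122),(195,75),(408,208),(418,145)]: print('scene',onz(*I['scene'],ss(u),.145))
for u in [(85,150),(105,232),(390,135),(405,205)]: print('side',onz(*I['side'],ds(u),.145))
print('slot end',onz(*I['scene'],ss((268,120)),.145),onz(*I['side'],ds((226,176)),.145))
print('col top',onz(*I['scene'],ss((466,68)),.197),onz(*I['side'],ds((424,57)),.197))
E
```

```text
probe
[ 0.4935 -0.0283  0.05  ] [ 0.4962 -0.0245  0.05  ] (array([ 0.4959, -0.0296,  0.0536]), [np.float64(0.0013727758707464386), np.float64(0.0013727758707465024)])
[0.6618 0.013  0.05  ] [0.6638 0.0093 0.05  ] (array([0.6635, 0.0094, 0.0519]), [np.float64(0.001375617586129872), np.float64(0.0013756175861298476)])
tray corners
[[ 0.4926 -0.0619]
 [ 0.6645  0.0458]
 [ 0.6795 -0.0236]] [[ 0.4794  0.0048]
 [ 0.6667  0.0324]
 [ 0.6779 -0.0247]
 [ 0.4947 -0.0651]] centre [ 0.5786 -0.0081] [ 0.5797 -0.0132]
cradle base z12
[[ 0.483  -0.385 ]
 [ 0.4677 -0.2981]
 [ 0.6326 -0.2666]] [[ 0.4659 -0.2985]
 [ 0.6312 -0.2675]
 [ 0.6475 -0.3538]
 [ 0.4828 -0.3847]] c [ 0.5578 -0.3258] [ 0.5568 -0.3261] [0.1682 0.0878 0.1676] ang 10.602743478407467 10.616826165616304
arms
(array([ 0.5584, -0.3106,  0.1114]), [np.float64(0.0004017804704775991), np.float64(0.00040178047047763636)])
(array([ 0.5742, -0.3384,  0.127 ]), [np.float64(0.00584983743307373), np.float64(0.005849837433073695)])
stand z145
scene [0.5198 0.2631 0.145 ]
scene [0.5138 0.3169 0.145 ]
scene [0.6418 0.2758 0.145 ]
scene [0.6182 0.325  0.145 ]
side [0.5099 0.3204 0.145 ]
side [0.5132 0.2642 0.145 ]
side [0.6357 0.3203 0.145 ]
side [0.6347 0.2719 0.145 ]
slot end [0.5603 0.3024 0.145 ] [0.5652 0.2976 0.145 ]
col top [0.6424 0.3012 0.197 ] [0.6435 0.2987 0.197 ]
```

```bash
cat >> h.py <<'E'
np.set_printoptions(precision=4,suppress=True)
def toolR(yaw,tilt,sgn=1):
    # pointing y = down tilted by `tilt` deg towards horizontal dir yaw ; jaws (z) horizontal square to it
    u=np.array([np.cos(np.radians(yaw)),np.sin(np.radians(yaw)),0]); t=np.radians(tilt)
    y=np.sin(t)*u+np.array([0,0,-np.cos(t)]); z=sgn*np.cross([0,0,1],u); x=np.cross(y,z)
    return np.column_stack([x,y,z])
def rows(grasp,Rt,via=None):
    """shift/turn fractions from measured pose to put the GRASP point at `grasp`"""
    o=robot.get_obs(); R0=R.from_quat(o['tool_rot']).as_matrix(); p=np.array(o['position'])
    tcp=np.array(grasp)+Rt[:,1]*.005
    s=R0.T@(tcp-p)/.5; w=R.from_matrix(R0.T@Rt).as_rotvec()/np.pi
    print('shift',s.round(4),'turn',w.round(4),'deg',round(np.linalg.norm(w)*180,1),'mm',round(np.linalg.norm(s)*500,1))
def st():
    o=robot.get_obs(); Rt=R.from_quat(o['tool_rot']).as_matrix(); p=np.array(o['position'])
    print('t',o['time'],'q',np.array(o['q']).round(3),'tcp',p.round(4),'grasp',(p-Rt[:,1]*.005).round(4),'F',np.array(o['ft_force']).round(1),'w',round(o['grip_width'],4))
    return o,Rt,p
E
python3 - <<'E'
from h import *
o,Rt,p=st(); print(Rt)
for s in (1,-1): rows([.572,-.009,.19],toolR(12.5,-20,s),)
E
```

```text
t 0.15 q [-1.282  0.528  1.434 -0.     1.181 -0.178] tcp [ 0.2817 -0.5573  0.2358] grasp [ 0.2817 -0.5573  0.2408] F [-0.4  0.4 -0.5] w 0.0871
[[-0.8926 -0.0005  0.4509]
 [-0.4509  0.0016 -0.8926]
 [-0.0003 -1.     -0.0017]]
shift [-1.0094  0.1025 -0.7177] turn [-0.1601 -0.9075  0.0193] deg 165.9 mm 621.4
shift [-1.0094  0.1025 -0.7177] turn [-0.0133  0.0787 -0.1106] deg 24.5 mm 621.4
```

```bash
python3 -m crank '[[-0.1,0.01,-0.07,0,0,0,1],[-0.2,0.02,-0.14,0,0,0,1],[-0.3,0.03,-0.22,0,0,0,1],[-0.4,0.04,-0.29,0,0,-0.03,1],[-0.5,0.05,-0.36,0,0.02,-0.06,1],[-0.6,0.06,-0.43,0,0.04,-0.09,1],[-0.7,0.07,-0.5,-0.01,0.07,-0.11,1],[-0.8,0.08,-0.57,-0.013,0.079,-0.11,1],[-0.9,0.09,-0.64,-0.013,0.079,-0.11,1],[-1,0.1,-0.71,-0.013,0.079,-0.11,1]]'; python3 - <<'E'
from h import *
st(); rows([.567,-.0104,.17],toolR(12.5,-20,-1))
E
```

```text
time: 1.4
position: [0.5688, -0.0136, 0.186]
tool_rot: [0.197, -0.678, 0.707, 0.046]
ft_force: [0.9, -1.1, -0.7]
grip_width: 0.0868
t 1.4 q [-0.155  0.657  1.385 -0.128  1.425  1.238] tcp [ 0.5688 -0.0136  0.186 ] grasp [ 0.5705 -0.0132  0.1907] F [ 0.9 -1.1 -0.7] w 0.0868
shift [-0.0089  0.0408 -0.0072] turn [-0.0007 -0.0004 -0.0005] deg 0.2 mm 21.2
```

```bash
python3 -m crank '[[-0.009,0.04,-0.007,0,0,0,1],[-0.009,0.04,-0.007,0,0,0,1],[-0.009,0.04,-0.007,0,0,0,1]]'; python3 - <<'E'
from h import *
o,Rt,p=st(); im,i,T=cam('wrist'); cv2.imwrite('pics/w1.png',im); np.save('w1T.npy',T)
for q in ([.4935,-.0265,.05],[.663,.0112,.05]): print(proj(i,T,q))
E
```

```text
time: 1.78
position: [0.5648, -0.0133, 0.1665]
tool_rot: [0.196, -0.678, 0.707, 0.046]
ft_force: [-0.4, 0.0, -0.3]
grip_width: 0.0872
t 1.775 q [-0.155  0.676  1.411 -0.129  1.381  1.244] tcp [ 0.5648 -0.0133  0.1665] grasp [ 0.5664 -0.0129  0.1712] F [-0.4  0.  -0.3] w 0.0872
[320.6671 221.8639]
[318.9473  35.1885]
```

View pics/w1.png

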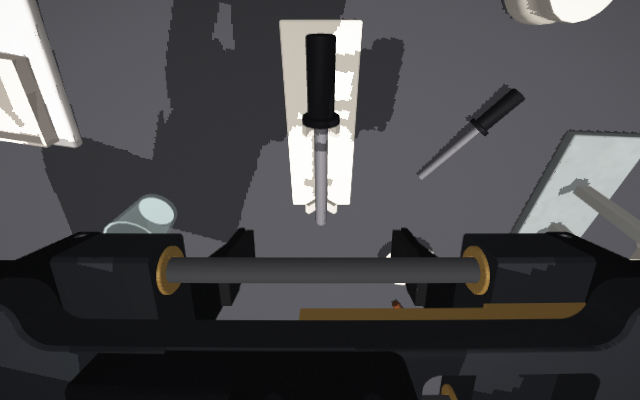

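The wrist picture shows the probe upright in view: cap end at (320,35), collar at (321,120) and tip at (321,224), matching the predicted points within 2 px.

```bash
python3 - <<'E'
from h import *
im=cv2.imread('pics/w1.png'); i=vision.camera_info('wrist'); T=np.load('w1T.npy')
c=onz(i,T,(320.5,38),.055); t=onz(i,T,(321,222),.05); print(c,t,np.degrees(np.arctan2(c[1]-t[1],c[0]-t[0])), np.hypot(*(c-t)[:2]))
# silhouette centres of shaft/cap
for v in (60,90,140,180,210):
    g=im[v,280:365].astype(int).sum(1)
    print(v,list(g[20:62]))
rows([.567,-.0104,.05],toolR(12.5,-20,-1))
E
```

```text
[0.6619 0.0098 0.055 ] [ 0.4934 -0.0269  0.05  ] 12.286958213640926 0.17249544984126766
60 [np.int64(575), np.int64(576), np.int64(577), np.int64(575), np.int64(575), np.int64(578), np.int64(237), np.int64(47), np.int64(47), np.int64(47), np.int64(49), np.int64(51), np.int64(50), np.int64(55), np.int64(56), np.int64(62), np.int64(68), np.int64(66), np.int64(71), np.int64(75), np.int64(75), np.int64(72), np.int64(69), np.int64(65), np.int64(56), np.int64(55), np.int64(52), np.int64(50), np.int64(48), np.int64(47), np.int64(45), np.int64(47), np.int64(44), np.int64(44), np.int64(38), np.int64(276), np.int64(563), np.int64(571), np.int64(570), np.int64(569), np.int64(569), np.int64(569)]
90 [np.int64(579), np.int64(579), np.int64(578), np.int64(579), np.int64(581), np.int64(578), np.int64(578), np.int64(212), np.int64(47), np.int64(48), np.int64(48), np.int64(53), np.int64(52), np.int64(55), np.int64(57), np.int64(64), np.int64(66), np.int64(66), np.int64(66), np.int64(63), np.int64(68), np.int64(62), np.int64(61), np.int64(55), np.int64(56), np.int64(53), np.int64(52), np.int64(48), np
[... 1486 characters left out ...]
288), np.int64(290), np.int64(288), np.int64(289), np.int64(286), np.int64(519), np.int64(711), np.int64(719), np.int64(718), np.int64(714), np.int64(714), np.int64(714), np.int64(714), np.int64(664), np.int64(624), np.int64(351), np.int64(358), np.int64(402), np.int64(447), np.int64(462), np.int64(470), np.int64(475), np.int64(454), np.int64(433), np.int64(399), np.int64(339), np.int64(251), np.int64(498), np.int64(652), np.int64(715), np.int64(719), np.int64(719), np.int64(719), np.int64(718), np.int64(715), np.int64(714), np.int64(655), np.int64(347), np.int64(287), np.int64(288), np.int64(289), np.int64(289)]
shift [-0.0842  0.2279 -0.0062] turn [-0.0007 -0.0009 -0.0009] deg 0.3 mm 121.5
```

```bash
python3 -m crank '[[-0.03,0.08,-0.006,0,0,0,0.6],[-0.06,0.16,-0.006,0,0,0,0.3],[-0.075,0.205,-0.006,0,0,0,0],[-0.084,0.228,-0.006,0,0,0,0],[-0.084,0.228,-0.006,0,0,0,0],[-0.084,0.228,-0.006,0,0,0,0]]' 25; python3 - <<'E'
from h import *
o,Rt,p=st(); rows([.567,-.0104,.05],toolR(12.3,-20,-1)); im,i,T=cam('wrist'); cv2.imwrite('pics/w2.png',im)
E
```

```text
time: 2.58
position: [0.5659, -0.0103, 0.0459]
tool_rot: [0.196, -0.678, 0.707, 0.045]
ft_force: [0.5, 0.3, 0.9]
grip_width: 0.0445
t 2.575 q [-0.151  0.839  1.464 -0.136  1.164  1.278] tcp [ 0.5659 -0.0103  0.0459] grasp [ 0.5676 -0.0099  0.0506] F [0.5 0.3 0.9] w 0.0445
shift [0.0009 0.0016 0.0006] turn [-0.0013  0.0003 -0.0014] deg 0.3 mm 1.0
```

View pics/w2.png

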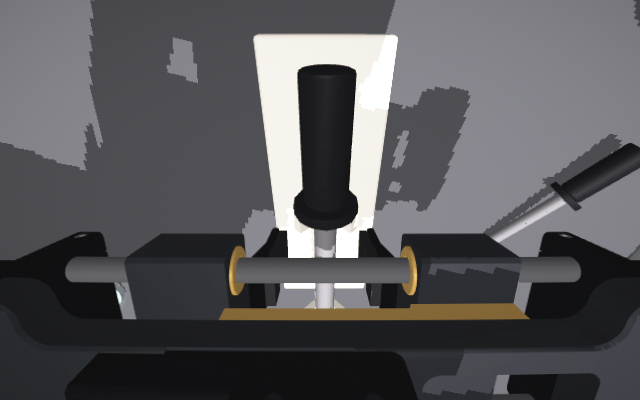

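The shaft (325,290) sits between the fingers, which are centred at about 322. I'm closing on it.

```bash
python3 -m crank '[[0,0,0,0,0,0,-0.6],[0,0,0,0,0,0,-1],[0,0,0,0,0,0,-1],[0,0,0,0,0,0,-1]]' 25; python3 - <<'E'
from h import *
o,Rt,p=st()
E
```

```text
time: 3.12
position: [0.5653, -0.0114, 0.045]
tool_rot: [0.197, -0.677, 0.708, 0.045]
ft_force: [0.8, -8.9, 1.8]
grip_width: 0.0112
t 3.125 q [-0.151  0.841  1.464 -0.14   1.163  1.278] tcp [ 0.5653 -0.0114  0.045 ] grasp [ 0.567  -0.011   0.0497] F [ 0.8 -8.9  1.8] w 0.0112
```

```bash
python3 - <<'E'
from h import *
o,Rt,p=st()
a=np.radians(12.3); u=np.array([np.cos(a),np.sin(a),0]); mid=np.array([.5793,-.0080,.05])
np.savez('g1.npz',m=Rt.T@(mid-p),u=Rt.T@u); print(Rt.T@(mid-p),Rt.T@u)
g=p-Rt[:,1]*.005
rows(g+[0,0,.11],Rt)
rows([.49,-.29,.24],toolR(10.6,-20,-1))
E
```

```text
t 3.125 q [-0.151  0.841  1.464 -0.14   1.163  1.278] tcp [ 0.5653 -0.0114  0.045 ] grasp [ 0.567  -0.011   0.0497] F [ 0.8 -8.9  1.8] w 0.0112
[-0.0118 -0.0096 -0.0002] [-0.9404 -0.3401  0.0052]
shift [ 0.0748 -0.2069  0.0013] turn [0. 0. 0.] deg 0.0 mm 110.0
shift [ 0.3842 -0.2625  0.5131] turn [-0.0055  0.0098 -0.0007] deg 2.0 mm 346.3
```

```bash
python3 -m crank '[[0.015,-0.04,0,0,0,0,-1],[0.037,-0.1,0,0,0,0,-1],[0.06,-0.16,0,0,0,0,-1],[0.075,-0.207,0,0,0,0,-1],[0.1,-0.23,0.03,0,0,0,-1],[0.15,-0.24,0.1,0,0,0,-1],[0.2,-0.25,0.2,0,0,0,-1],[0.27,-0.26,0.3,0,0.01,0,-1],[0.33,-0.26,0.4,-0.005,0.01,0,-1],[0.38,-0.26,0.5,-0.005,0.01,0,-1]]'; python3 - <<'E'
from h import *
o,Rt,p=st(); im,i,T=cam('wrist'); cv2.imwrite('pics/w3.png',im); np.save('w3T.npy',T)
E
```

```text
time: 4.38
position: [0.4856, -0.2849, 0.2329]
tool_rot: [0.185, -0.683, 0.704, 0.059]
ft_force: [0.6, 0.6, -1.7]
grip_width: 0.0111
t 4.375 q [-0.604  0.573  1.409 -0.245  1.416  0.855] tcp [ 0.4856 -0.2849  0.2329] grasp [ 0.4873 -0.2846  0.2376] F [ 0.6  0.6 -1.7] w 0.0111
```

View pics/w3.png

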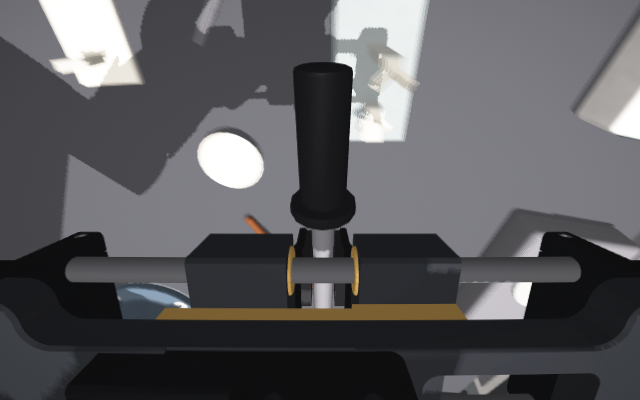

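```bash
python3 - <<'E'
import cv2
a=cv2.imread('pics/w3.png')
cv2.imwrite('pics/c_w3.png',cv2.resize(a[0:150,310:440],None,fx=4,fy=4,interpolation=cv2.INTER_CUBIC))
E
```

```text
(no output)
```

View pics/c_w3.png

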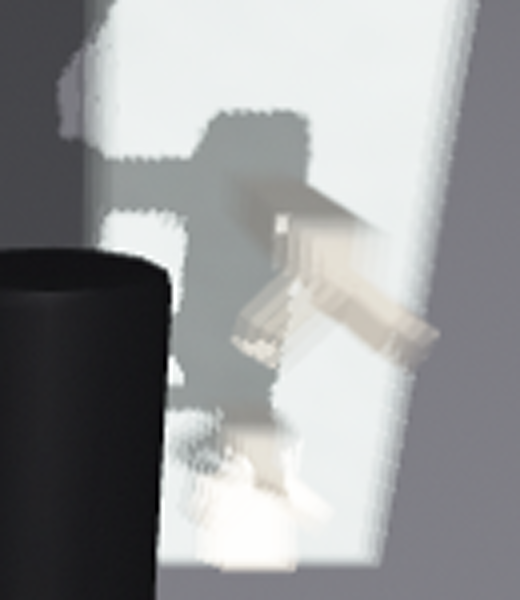

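```bash
python3 -m crank '[[0,0,-0.1,0,0,0,-1],[0,0,-0.12,0,0,0,-1],[0,0,-0.12,0,0,0,-1],[0,0,-0.12,0,0,0,-1],[0,0,-0.12,0,0,0,-1]]'; python3 - <<'E'
from h import *
o,Rt,p=st(); im,i,T=cam('wrist'); cv2.imwrite('pics/w4.png',im); np.save('w4T.npy',T)
cv2.imwrite('pics/c_w4.png',cv2.resize(im[0:160,340:540],None,fx=4,fy=4,interpolation=cv2.INTER_CUBIC))
E
```

```text
time: 5.05
position: [0.4769, -0.2243, 0.2323]
tool_rot: [0.185, -0.683, 0.704, 0.058]
ft_force: [-0.4, -0.2, -0.9]
grip_width: 0.0109
t 5.05 q [-0.528  0.532  1.493 -0.227  1.389  0.932] tcp [ 0.4769 -0.2243  0.2323] grasp [ 0.4786 -0.224   0.237 ] F [-0.4 -0.2 -0.9] w 0.0109
```

View pics/c_w4.png

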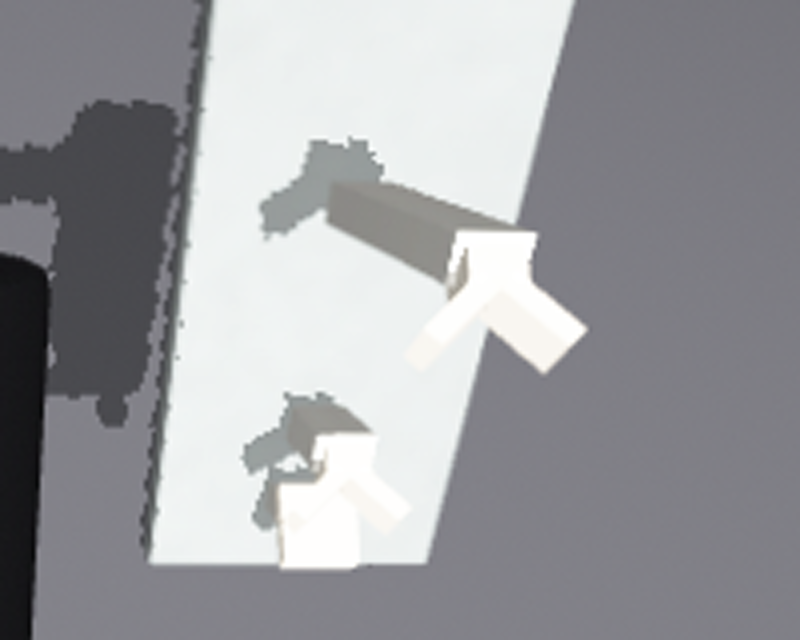

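```bash
python3 - <<'E'
from m1 import *
i=vision.camera_info('wrist');T=np.load('w4T.npy')
W=lambda u:(340+(u[0]+.5)/4-.5,(u[1]+.5)/4-.5)
sc=lambda u:P('scene',(150,270),6,u); dc=lambda u:P('side',(310,300),8,u)
print('base low corners',onz(i,T,W((150,562)),.012),onz(i,T,W((427,564)),.012),'exp (.483,-.385),(.467,-.298)')
for nm,w,s,d in [('+y tip',(412,363),(345,50),(415,73)),('-y tip',(566,350),(270,125),(495,125))]:
    rs=[ray(i,T,W(w)),ray(*I['scene'],sc(s)),ray(*I['side'],dc(d))]
    print(nm,tri(rs),tri(rs[:2]),tri([rs[0],rs[2]])); print(onz(i,T,W(w),.112))
u=np.array([np.cos(np.radians(10.6)),np.sin(np.radians(10.6)),0]);v=np.array([-u[1],u[0],0])
O=np.array([.556,-.326,0])
M=O+[0,0,.098]; X=(u+[0,0,1])/2**.5; Z=(-u+[0,0,1])/2**.5
for s in (-72.5,-62.5,10.5,20.5):
  for y in (-13,0,13):
    q=M+X*s/1e3+v*y/1e3+Z*.004; uv=proj(i,T,q); print(s,y,((uv-[340,0]+.5)*4-.5).round(0))
E
```

```text
base low corners [ 0.4665 -0.2964  0.012 ] [ 0.4822 -0.3842  0.012 ] exp (.483,-.385),(.467,-.298)
+y tip (array([ 0.5571, -0.3094,  0.1102]), [np.float64(0.0017544727155090706), np.float64(0.00026985700778363385), np.float64(0.0017089244741849423)]) (array([ 0.5554, -0.3093,  0.1087]), [np.float64(0.00034638321806656493), np.float64(0.00034638321806645576)]) (array([ 0.5571, -0.3092,  0.1104]), [np.float64(0.001724161482217824), np.float64(0.0017241614822178653)])
[ 0.5557 -0.308   0.112 ]
-y tip (array([ 0.5699, -0.3363,  0.1185]), [np.float64(0.005646526824774276), np.float64(0.005070564338538777), np.float64(0.005945250721505564)]) (array([ 0.5639, -0.3388,  0.1095]), [np.float64(0.0003483962847756923), np.float64(0.00034839628477559254)]) (array([ 0.5698, -0.3332,  0.1219]), [np.float64(0.004799666301651921), np.float64(0.004799666301652108)])
[ 0.5639 -0.3377  0.112 ]
-72.5 -13 [393. 520.]
-72.5 0 [346. 520.]
-72.5 13 [300. 520.]
-62.5 -13 [408. 504.]
-62.5 0 [360. 504.]
-62.5 13 [312. 504.]
10.5 -13 [556. 351.]
10.5 0 [493. 351.]
10.5 13 [430. 350.]
20.5 -13 [584. 322.]
20.5 0 [518. 322.]
20.5 13 [453. 321.]
```

```bash
cat >> h.py <<'E'
def rows_obj(mid,axis,m,u,yaw,sgn=-1):
    # choose tilt so that tool-frame direction u maps to axis
    z=np.append(np.array([np.sin(np.radians(yaw)),-np.cos(np.radians(yaw))])*(1 if sgn<0 else -1),0)
    # align: u->axis, tool z->z
    Rt,_=R.align_vectors(np.array([axis,z]),np.array([u,[0,0,1]]),weights=[1000,1]); Rt=Rt.as_matrix()
    tcp=mid-Rt@m; rows(tcp-Rt[:,1]*.005,Rt); return Rt,tcp
class C:
    yaw=10.6; u=np.array([np.cos(np.radians(10.6)),np.sin(np.radians(10.6)),0]); v=np.array([-u[1],u[0],0])
    M=np.array([.553,-.3255,.098]); X=(u+[0,0,1])/2**.5; Z=(-u+[0,0,1])/2**.5
E
python3 - <<'E'
from h import *
g=np.load('g1.npz')
for dx,dz in ((6,90),(6,30),(6,3)):
    Rt,tcp=rows_obj(C.M+C.X*dx/1e3+C.Z*dz/1e3,C.X,g['m'],g['u'],C.yaw); print(tcp,Rt[:,1])
E
```

```text
shift [-0.0366  0.1567  0.2279] turn [ 0.0015 -0.0022  0.25  ] deg 45.0 mm 139.5
[ 0.4882 -0.3379  0.1522] [ 0.4175  0.0763 -0.9055]
shift [-0.1452  0.2077  0.2278] turn [ 0.0015 -0.0022  0.25  ] deg 45.0 mm 170.4
[ 0.5299 -0.3301  0.1098] [ 0.4175  0.0763 -0.9055]
shift [-0.1941  0.2306  0.2277] turn [ 0.0015 -0.0022  0.25  ] deg 45.0 mm 188.9
[ 0.5486 -0.3266  0.0907] [ 0.4175  0.0763 -0.9055]
```

```bash
python3 -m crank '[[0,0,0.03,0,0,0.05,-1],[0,0.01,0.08,0,0,0.1,-1],[-0.01,0.03,0.13,0,0,0.15,-1],[-0.02,0.06,0.18,0,-0.001,0.2,-1],[-0.03,0.1,0.22,0.001,-0.002,0.25,-1],[-0.037,0.14,0.228,0.0015,-0.002,0.25,-1],[-0.037,0.157,0.228,0.0015,-0.002,0.25,-1],[-0.037,0.157,0.228,0.0015,-0.002,0.25,-1],[-0.037,0.157,0.228,0.0015,-0.002,0.25,-1]]'; python3 - <<'E'
from h import *
st()
g=np.load('g1.npz')
for dx,dz in ((6,90),(6,30),(6,3)):
    Rt,tcp=rows_obj(C.M+C.X*dx/1e3+C.Z*dz/1e3,C.X,g['m'],g['u'],C.yaw)
for n in('side','scene'):
    im,i,T=cam(n); cv2.imwrite(f'pics/{n}5.png',im)
a=cv2.imread('pics/side5.png')[240:390,280:440];b=cv2.imread('pics/scene5.png')[230:380,130:290]
cv2.imwrite('pics/c5.png',cv2.resize(np.hstack([a,b]),None,fx=2.5,fy=2.5,interpolation=cv2.INTER_CUBIC))
E
```

```text
time: 6.22
position: [0.489, -0.3371, 0.153]
tool_rot: [0.088, 0.7, -0.674, 0.219]
ft_force: [0.8, -1.1, -1.2]
grip_width: 0.0109
t 6.225 q [-0.992  0.55   1.812  0.646  0.708 -0.096] tcp [ 0.489  -0.3371  0.153 ] grasp [ 0.4869 -0.3375  0.1575] F [ 0.8 -1.1 -1.2] w 0.0109
shift [0.0024 0.0005 0.0013] turn [-0.0002  0.0005 -0.0002] deg 0.1 mm 1.4
shift [-0.0384  0.1134  0.0013] turn [-0.0002  0.0005 -0.0002] deg 0.1 mm 59.9
shift [-0.0567  0.1642  0.0013] turn [-0.0002  0.0005 -0.0002] deg 0.1 mm 86.9
```

View pics/c5.png

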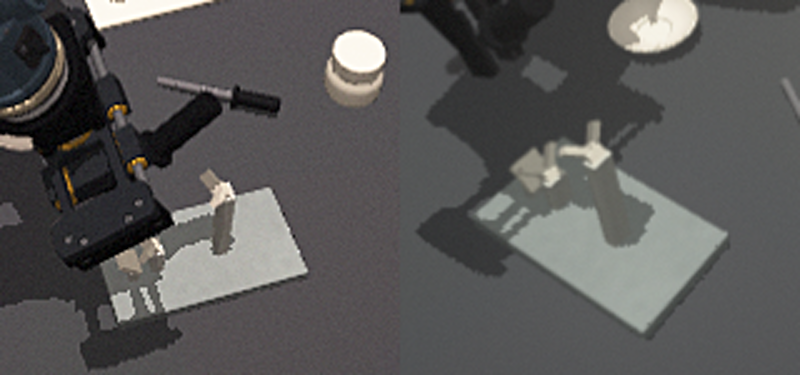

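```bash
python3 -m crank '[[-0.012,0.037,0.001,0,0,0,-1],[-0.025,0.075,0.001,0,0,0,-1],[-0.038,0.113,0.001,0,0,0,-1],[-0.045,0.13,0.001,0,0,0,-1],[-0.05,0.147,0.001,0,0,0,-1],[-0.05,0.147,0.001,0,0,0,-1],[-0.05,0.147,0.001,0,0,0,-1]]'; python3 - <<'E'
from h import *
st()
g=np.load('g1.npz')
for dx,dz in ((6,3),(6,0)):
    Rt,tcp=rows_obj(C.M+C.X*dx/1e3+C.Z*dz/1e3,C.X,g['m'],g['u'],C.yaw)
for n in('side','scene'):
    im,i,T=cam(n); cv2.imwrite(f'pics/{n}6.png',im)
a=cv2.imread('pics/side6.png')[260:380,300:430];b=cv2.imread('pics/scene6.png')[240:360,150:280]
cv2.imwrite('pics/c6.png',cv2.resize(np.hstack([a,b]),None,fx=3,fy=3,interpolation=cv2.INTER_CUBIC))
E
```

```text
time: 7.2
position: [0.541, -0.328, 0.0964]
tool_rot: [0.088, 0.7, -0.674, 0.218]
ft_force: [1.1, 0.2, -1.3]
grip_width: 0.0111
t 7.2 q [-0.9    0.677  1.761  0.712  0.611 -0.092] tcp [ 0.541  -0.328   0.0964] grasp [ 0.539  -0.3284  0.1009] F [ 1.1  0.2 -1.3] w 0.0111
shift [-0.0092  0.0168 -0.    ] turn [-0.0001 -0.0001 -0.0001] deg 0.0 mm 9.6
shift [-0.0112  0.0224 -0.    ] turn [-0.0001 -0.0001 -0.0001] deg 0.0 mm 12.5
```

View pics/c6.png

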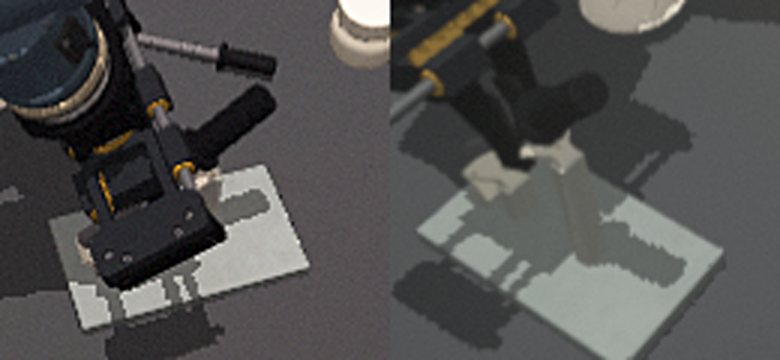

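```bash
python3 -m crank '[[-0.005,0.009,0,0,0,0,-1],[-0.008,0.014,0,0,0,0,-1],[-0.0092,0.0168,0,0,0,0,-1],[-0.0092,0.0168,0,0,0,0,-1],[-0.0092,0.0168,0,0,0,0,-1]]'; python3 - <<'E'
from h import *
st()
g=np.load('g1.npz')
for dx,dz in ((6,0),(0,0)):
    Rt,tcp=rows_obj(C.M+C.X*dx/1e3+C.Z*dz/1e3,C.X,g['m'],g['u'],C.yaw)
for n in('side','scene'):
    im,i,T=cam(n); cv2.imwrite(f'pics/{n}7.png',im)
a=cv2.imread('pics/side7.png')[280:360,320:410];b=cv2.imread('pics/scene7.png')[260:340,160:250]
cv2.imwrite('pics/c7.png',cv2.resize(np.hstack([a,b]),None,fx=4.4,fy=4.4,interpolation=cv2.INTER_CUBIC))
E
```

```text
time: 7.92
position: [0.5487, -0.3264, 0.0904]
tool_rot: [0.088, 0.7, -0.674, 0.218]
ft_force: [0.7, 0.7, -0.9]
grip_width: 0.011
t 7.925 q [-0.887  0.691  1.75   0.716  0.603 -0.085] tcp [ 0.5487 -0.3264  0.0904] grasp [ 0.5466 -0.3267  0.095 ] F [ 0.7  0.7 -0.9] w 0.011
shift [-0.002   0.0051  0.0004] turn [ 0.0001 -0.0001  0.    ] deg 0.0 mm 2.7
shift [0.0093 0.0091 0.0004] turn [ 0.0001 -0.0001  0.    ] deg 0.0 mm 6.5
```

View pics/c7.png

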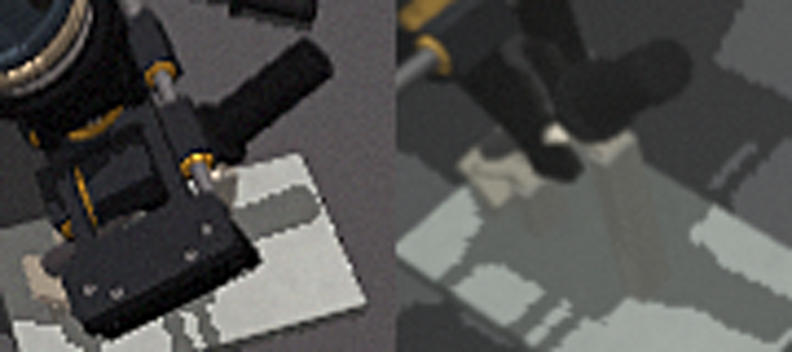

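Still no contact force, and the shaft is in the notch mouths. I'm going the last 3 mm down while watching the force.

```bash
python3 -m crank '[[-0.001,0.0025,0,0,0,0,-1],[-0.002,0.005,0,0,0,0,-1],[-0.002,0.005,0,0,0,0,-1],[-0.002,0.005,0,0,0,0,-1]]'; python3 - <<'E'
from h import *
st()
E
```

```text
time: 8.52
position: [0.5506, -0.3265, 0.0888]
tool_rot: [0.088, 0.7, -0.674, 0.218]
ft_force: [-3.3, -1.6, 1.6]
grip_width: 0.0111
t 8.525 q [-0.885  0.695  1.747  0.717  0.6   -0.084] tcp [ 0.5506 -0.3265  0.0888] grasp [ 0.5485 -0.3269  0.0933] F [-3.3 -1.6  1.6] w 0.0111
```

```bash
python3 -m crank '[[-0.002,0.005,0,0,0,0,-0.6],[-0.002,0.005,0,0,0,0,-0.4],[-0.002,0.005,0,0,0,0,-0.1],[-0.002,0.005,0,0,0,0,0.1],[-0.002,0.005,0,0,0,0,0.1],[-0.002,0.005,0,0,0,0,0.1]]'; python3 - <<'E'
from h import *
st()
for n in('side','scene'):
    im,i,T=cam(n); cv2.imwrite(f'pics/{n}8.png',im)
a=cv2.imread('pics/side8.png')[270:360,315:415];b=cv2.imread('pics/scene8.png')[250:340,155:255]
cv2.imwrite('pics/c8.png',cv2.resize(np.hstack([a,b]),None,fx=4,fy=4,interpolation=cv2.INTER_CUBIC))
E
```

```text
time: 9.28
position: [0.5526, -0.3257, 0.0868]
tool_rot: [0.088, 0.7, -0.674, 0.218]
ft_force: [-0.3, 0.5, -0.4]
grip_width: 0.047
t 9.275 q [-0.881  0.699  1.745  0.719  0.598 -0.083] tcp [ 0.5526 -0.3257  0.0868] grasp [ 0.5505 -0.326   0.0913] F [-0.3  0.5 -0.4] w 0.047
```

View pics/c8.png

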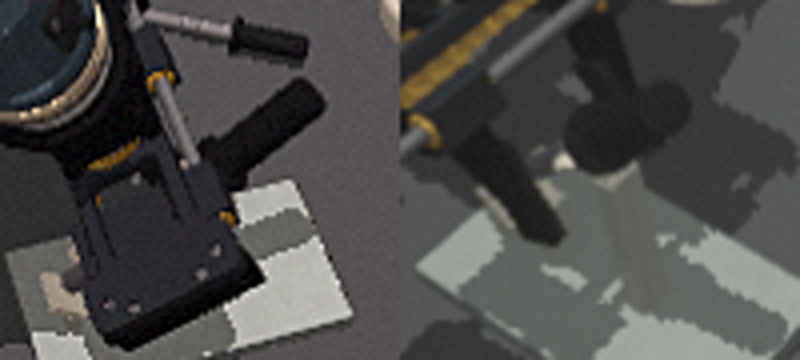

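```bash
python3 -m crank '[[0,-0.05,0,0,0,0,0.4],[0,-0.1,0,0,0,0,1],[0,-0.15,0,0,0,0,1],[0,-0.2,0,0,0,0,1],[0,-0.25,0,0,0,0,1],[0,-0.25,0,0,0,0,1],[0,-0.25,0,0,0,0,1]]'; python3 - <<'E'
from h import *
o,Rt,p=st()
for n in('side','scene'):
    im,i,T=cam(n); cv2.imwrite(f'pics/{n}9.png',im)
a=cv2.imread('pics/side9.png')[260:380,310:420];b=cv2.imread('pics/scene9.png')[240:360,155:265]
cv2.imwrite('pics/c9.png',cv2.resize(np.hstack([a,b]),None,fx=3.6,fy=3.6,interpolation=cv2.INTER_CUBIC))
D=[([-1.282,0.528,1.434,0,1.181,-.178],[0.2817,-0.5573,0.2358],[-0.164,.6886,-.6871,.1638]),
([-0.155,0.657,1.385,-0.128,1.425,1.238],[0.5688,-0.0136,0.186],[0.197,-0.678,0.707,0.046]),
([-0.151,0.839,1.464,-0.136,1.164,1.278],[0.5659,-0.0103,0.0459],[0.196,-0.678,0.707,0.045]),
([-0.604,0.573,1.409,-0.245,1.416,0.855],[0.4856,-0.2849,0.2329],[0.185,-0.683,0.704,0.059]),
([-0.992,0.55,1.812,0.646,0.708,-0.096],[0.489,-0.3371,0.153],[0.088,0.7,-0.674,0.219]),
([-0.881,0.699,1.745,0.719,0.598,-0.083],[0.5526,-0.3257,0.0868],[0.088,0.7,-0.674,0.218]),
(o['q'],o['position'],o['tool_rot'])]
A=[];b=[]
for q,p,t in D:
    y=R.from_quat(t).as_matrix()[:,1]; q=np.array(q);f=q[1]+q[2]
    er=np.array([np.cos(q[0]),np.sin(q[0]),0])
    # p = wrist + d*y
    A.append([1,0,np.sin(q[1]),np.sin(f),np.cos(f),er@y]); b.append(er@p)
    A.append([0,1,np.cos(q[1]),np.cos(f),-np.sin(f),y[2]]); b.append(p[2])
x,res,rk,sv=np.linalg.lstsq(np.array(A),np.array(b),rcond=None); print('a1,h,L2,L3,e,d',x,'res',np.abs(np.array(A)@x-b).max(),sv)
E
```

```text
time: 10.25
position: [0.5003, -0.3349, 0.1994]
tool_rot: [0.088, 0.701, -0.674, 0.218]
ft_force: [-0.5, 1.1, -0.8]
grip_width: 0.0872
t 10.25 q [-0.971  0.481  1.758  0.57   0.801  0.029] tcp [ 0.5003 -0.3349  0.1994] grasp [ 0.4983 -0.3353  0.2039] F [-0.5  1.1 -0.8] w 0.0872
a1,h,L2,L3,e,d [-0.0003  0.2744  0.5893  0.3918  0.115   0.2921] res 0.0001461906835316662 [5.0934 3.8587 0.6653 0.3459 0.2247 0.1579]
```

View pics/c9.png

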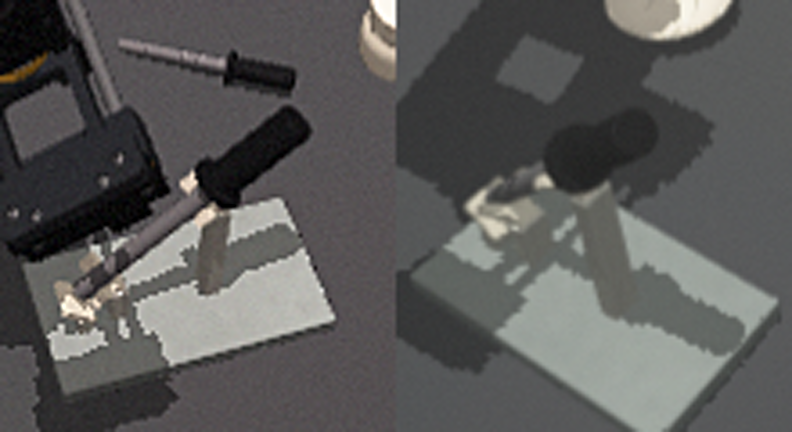

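```bash
cat > kin.py <<'E'
from h import *
a1,hh,L2,L3,ee,dd=-0.0003,0.2744,0.5893,0.3918,0.115,0.2921
LIM=np.array([[-3.08,3.08],[-.75,2.2],[.22,2.44],[-1.43,4.57],[0,2.65],[-2.85,2.85]])
def R5(q): return (R.from_euler('Z',q[0])*R.from_euler('Y',q[1]+q[2])*R.from_euler('Z',q[3])*R.from_euler('Y',q[4])*R.from_euler('Z',q[5]))
q0=[-1.282,0.528,1.434,0,1.181,-.178]; CON=R5(q0).inv()*R.from_quat([-0.164,.6886,-.6871,.1638])
def ik(tcp,Rt):
    w=tcp-dd*Rt[:,1]; out=[]
    q1=np.arctan2(w[1],w[0]); r=np.hypot(w[0],w[1])-a1; z=w[2]-hh
    Lf=np.hypot(L3,ee); D=np.hypot(r,z); c=(L2**2+Lf**2-D**2)/(2*L2*Lf)
    if abs(c)>1: return None
    # upper arm angle from vertical
    th=np.arctan2(r,z); al=np.arccos((L2**2+D**2-Lf**2)/(2*L2*D)); q2=th-al
    el=np.array([L2*np.sin(q2),L2*np.cos(q2)]); fv=np.array([r,z])-el; phi=np.arctan2(fv[0],fv[1]) # = f + atan2(e,L3)
    f=phi-np.arctan2(ee,L3); q3=f-q2
    M=((R.from_euler('Z',q1)*R.from_euler('Y',f)).inv()*R.from_matrix(Rt)*CON.inv())
    e=M.as_euler('ZYZ')
    for s in (0,1):
        a=e if s==0 else np.array([e[0]+np.pi,-e[1],e[2]+np.pi])
        a=(a+np.pi)%(2*np.pi)-np.pi
        for k in (0,1):
            q=np.array([q1,q2,q3,a[0]+2*np.pi*k,a[1],a[2]])
            if np.all(q>=LIM[:,0]) and np.all(q<=LIM[:,1]): out.append(q)
    return out
E
python3 - <<'E'
from kin import *
for t in [([-0.155,0.657,1.385,-0.128,1.425,1.238],[0.5688,-0.0136,0.186],[0.197,-0.678,0.707,0.046]),([-0.971,.481,1.758,.57,.801,.029],[.5003,-.3349,.1994],[.088,.701,-.674,.218])]:
    print(t[0],ik(np.array(t[1]),R.from_quat(t[2]).as_matrix()))
print('stand')
for ft in (25,35,45,55,70,90):
  for s in (-1,1):
    Rs=toolR(3,ft,s); g=np.array([.557,.295,.187]); a=ik(g+Rs[:,1]*.005,Rs)
    b=ik(g+[-.12,0,.04]+Rs[:,1]*.005,Rs)
    Rc=toolR(10.6,ft-45,s); gc=C.M+C.X*.0645; c=ik(gc+Rc[:,1]*.005,Rc)
    print(ft,s,a,b,'cradle',c)
E
```

```text
[-0.155, 0.657, 1.385, -0.128, 1.425, 1.238] [array([ 0.0133,  0.6687,  1.3593, -0.0737,  1.4541,  1.389 ])]
[-0.971, 0.481, 1.758, 0.57, 0.801, 0.029] [array([-0.7566,  0.494 ,  1.7294,  0.5421,  0.7236,  0.2508])]
stand
25 -1 [array([ 0.585 ,  0.5221,  1.7381, -0.4312,  0.541 ,  2.4382])] [array([ 0.7405,  0.3513,  1.9201, -0.5085,  0.5854,  2.6472])] cradle [array([-0.4067,  0.8374,  1.1239, -0.1934,  1.475 ,  1.0272])]
25 1 [array([ 0.585 ,  0.5221,  1.7381, -0.4292,  0.5399, -0.7051])] [array([ 0.7405,  0.3513,  1.9201, -0.5071,  0.5841, -0.4956])] cradle [array([-0.4067,  0.8374,  1.1239, -0.1922,  1.4759, -2.1145])]
35 -1 [] [] cradle [array([-0.4443,  0.7714,  1.238 , -0.1077,  1.2749,  0.9812])]
35 1 [array([ 0.6303,  0.5271,  1.8456, -0.9491,  0.3949, -0.1685])] [array([ 0.8101,  0.3626,  2.0189, -0.9834,  0.4926,  0.0131])] cradle [array([-0.4443,  0.7714,  1.238 , -0.1064,  1.2757, -2.1607])]
45 -1 [] [] cradle [array([-0.4877,  0.7173,  1.3502, -0.0006,  1.0737,  0.8994])]
45 1 [] [] cradle [array([-0.4877,  0.7173,  1.3502,  0.0006,  1.0746, -2.2428])]
55 -1 [array([ 0.7203,  0.6274,  2.0241,  4.1832,  0.6291, -2.0893])] [array([ 0.95  ,  0.4913,  2.193 ,  4.4036,  0.738 , -2.1095])] cradle [array([-0.5364,  0.6779,  1.4583,  0.1488,  0.8786,  0.7627])]
55 1 [array([0.7203, 0.6274, 2.0241, 4.1811, 0.6283, 1.054 ])] [array([0.95  , 0.4913, 2.193 , 4.4017, 0.7371, 1.0334])] cradle [array([-0.5364,  0.6779,  1.4583,  0.1501,  0.8797, -2.3797])]
70 -1 [] [] cradle [array([-0.6169,  0.6538,  1.6081,  0.5359,  0.6359,  0.3735])]
70 1 [] [] cradle [array([-0.6169,  0.6538,  1.6081,  0.5367,  0.6373, -2.7687])]
90 -1 [] [] cradle [array([-0.7272,  0.7005,  1.7699,  1.393 ,  0.6038, -0.524 ])]
90 1 [] [] cradle [array([-0.7272,  0.7005,  1.7699,  1.3915,  0.605 ,  2.6187])]
```

```bash
python3 - <<'E'
import re
s=open('kin.py').read()
s=s.replace("q1=np.arctan2(w[1],w[0]); r=np.hypot(w[0],w[1])-a1","D0=np.hypot(w[0],w[1]); q1=np.arctan2(w[1],w[0])-np.arcsin(CL/D0); r=np.sqrt(D0**2-CL**2)-a1")
s=s.replace("def R5","_t=[([-0.155,0.657,1.385,-0.128,1.425,1.238],[0.5688,-0.0136,0.186],[0.197,-0.678,0.707,0.046]),([-0.971,.481,1.758,.57,.801,.029],[.5003,-.3349,.1994],[.088,.701,-.674,.218]),([-1.282,0.528,1.434,0,1.181,-.178],[0.2817,-0.5573,0.2358],[-0.164,.6886,-.6871,.1638])]\n_c=[np.array([-np.sin(q[0]),np.cos(q[0]),0])@(np.array(p)-dd*R.from_quat(t).as_matrix()[:,1]) for q,p,t in _t]\nCL=np.mean(_c)\ndef R5")
open('kin.py','w').write(s)
E
cat > chk.py <<'E'
from kin import *
from kin import _c,_t
print(_c)
for t in _t: print(t[0],ik(np.array(t[1]),R.from_quat(t[2]).as_matrix()))
for ft in (25,35,45,55,65,75,90):
  for s in (-1,1):
    Rs=toolR(3,ft,s); g=np.array([.557,.295,.187]); a=ik(g+Rs[:,1]*.005,Rs)
    b=ik(g+[-.12,0,.04]+Rs[:,1]*.005,Rs)
    Rc=toolR(10.6,ft-45,s); gc=C.M+C.X*.0645; c=ik(gc+Rc[:,1]*.005,Rc)
    print(ft,s,a,b,'cradle',c)
E
python3 chk.py
```

```text
[np.float64(0.1115177963936887), np.float64(0.11075464263223209), np.float64(0.11136430586498788)]
[-0.155, 0.657, 1.385, -0.128, 1.425, 1.238] [array([-0.1545,  0.6571,  1.3851, -0.1294,  1.4248,  1.2399])]
[-0.971, 0.481, 1.758, 0.57, 0.801, 0.029] [array([-0.9719,  0.4807,  1.7581,  0.5699,  0.8007,  0.0299])]
[-1.282, 0.528, 1.434, 0, 1.181, -0.178] [array([-1.2818,  0.528 ,  1.4334,  0.    ,  1.1815, -0.1778])]
25 -1 [array([ 0.3706,  0.5095,  1.767 , -0.3001,  0.4665,  2.1316])] [array([ 0.4775,  0.3342,  1.9524, -0.3854,  0.4842,  2.306 ])] cradle [array([-0.5543,  0.8264,  1.1499, -0.2354,  1.4313,  0.8966])]
25 1 [array([ 0.3706,  0.5095,  1.767 , -0.2972,  0.4657, -1.0125])] [array([ 0.4775,  0.3342,  1.9524, -0.3829,  0.4833, -0.8378])] cradle [array([-0.5543,  0.8264,  1.1499, -0.2343,  1.4323, -2.2452])]
35 -1 [array([ 0.3994,  0.5152,  1.8763, -0.8735,  0.2582,  2.7167])] [] cradle [array([-0.6002,  0.7605,  1.2638, -0.1305,  1.2435,  0.8364])]
35 1 [array([ 0.3994,  0.5152,  1.8763, -0.8708,  0.2569, -0.4275])] [array([ 0.525 ,  0.346 ,  2.054 , -0.9753,  0.32  , -0.22
[... 720 characters left out ...]
73, 0.5571, 1.2347])] [array([0.6243, 0.4834, 2.236 , 3.9857, 0.634 , 1.1891])] cradle [array([-0.7114,  0.6669,  1.4845,  0.1762,  0.8887, -2.5706])]
65 -1 [array([ 0.4829,  0.7221,  2.1226,  3.6604,  0.8698, -1.7309])] [] cradle [array([-0.7748,  0.6459,  1.5871,  0.4238,  0.7481,  0.3223])]
65 1 [array([0.4829, 0.7221, 2.1226, 3.6585, 0.8695, 1.412 ])] [] cradle [array([-0.7748,  0.6459,  1.5871,  0.4244,  0.7495, -2.8197])]
75 -1 [] [] cradle [array([-0.8407,  0.6463,  1.6811,  0.758 ,  0.6705, -0.0259])]
75 1 [] [] cradle []
90 -1 [] [] cradle [array([-0.9374,  0.6922,  1.7992,  1.2903,  0.7246, -0.6045])]
90 1 [] [] cradle [array([-0.9374,  0.6922,  1.7992,  1.2889,  0.7257,  2.5381])]
```

```bash
python3 - <<'E'
from kin import *
for ft in (45,55,65,75):
  Rc=toolR(10.6,ft-45,-1); gc=C.M+C.X*.0645
  for s in (-1,1):
    Rc=toolR(10.6,ft-45,s);c=ik(gc+Rc[:,1]*.005,Rc)
    for yaw in (30,45,60,75,90,110):
      Rs=toolR(yaw,ft,s); g=np.array([.557,.295,.187]); 
      L=[ik(g+d+Rs[:,1]*.005,Rs) for d in ([0,0,0],[-.09,0,.03])]
      if all(L) : print(ft,s,yaw,[str(x.round(2)) for l in L for x in l],'cr',c[0].round(2) if c else None)
E
```

```text
45 -1 30 ['[ 0.21  0.53  2.04  2.27  0.29 -0.95]', '[ 0.26  0.41  2.2   2.47  0.3  -1.11]'] cr [-0.65  0.71  1.38 -0.    1.06  0.73]
45 -1 45 ['[ 0.1   0.54  2.01  1.7   0.47 -0.67]', '[ 0.12  0.41  2.19  1.82  0.47 -0.78]'] cr [-0.65  0.71  1.38 -0.    1.06  0.73]
45 -1 60 ['[ 0.02  0.56  1.93  1.36  0.67 -0.59]', '[ 0.02  0.43  2.12  1.43  0.66 -0.68]'] cr [-0.65  0.71  1.38 -0.    1.06  0.73]
45 -1 75 ['[-0.02  0.6   1.83  1.11  0.87 -0.59]', '[-0.03  0.47  2.02  1.16  0.85 -0.66]'] cr [-0.65  0.71  1.38 -0.    1.06  0.73]
45 -1 90 ['[-0.03  0.64  1.7   0.93  1.07 -0.62]', '[-0.04  0.51  1.9   0.96  1.04 -0.69]'] cr [-0.65  0.71  1.38 -0.    1.06  0.73]
45 -1 110 ['[-0.01  0.71  1.51  0.75  1.33 -0.7 ]', '[-0.01  0.58  1.73  0.76  1.28 -0.76]'] cr [-0.65  0.71  1.38 -0.    1.06  0.73]
45 1 30 ['[0.21 0.53 2.04 2.27 0.29 2.2 ]', '[0.26 0.41 2.2  2.47 0.3  2.04]'] cr [-0.65  0.71  1.38  0.    1.06 -2.41]
45 1 45 ['[0.1  0.54 2.01 1.7  0.47 2.47]', '[0.12 0.41 2.19 1.82 0.47 2.36]'] cr [-0.65  0.71  1.38  0.    1.06 -2.41]
45 1 60 ['[0.02 0.56 1.93 1.35 0.67 2.55]', '[0.02 0.43 2.12 
[... 2586 characters left out ...]
1.2   1.3   2.21]', '[-0.17  0.67  1.97  1.21  1.27  2.1 ]'] cr [-0.77  0.65  1.59  0.42  0.75 -2.82]
65 1 110 ['[-0.09  0.85  1.51  0.96  1.55  2.27]', '[-0.11  0.73  1.74  0.95  1.49  2.17]'] cr [-0.77  0.65  1.59  0.42  0.75 -2.82]
75 -1 90 ['[-0.17  0.86  1.75  1.29  1.43 -1.04]', '[-0.2   0.77  1.98  1.29  1.41 -1.18]'] cr [-0.84  0.65  1.68  0.76  0.67 -0.03]
75 -1 110 ['[-0.12  0.92  1.49  1.05  1.67 -0.93]', '[-0.14  0.81  1.73  1.03  1.61 -1.05]'] cr [-0.84  0.65  1.68  0.76  0.67 -0.03]
75 1 90 ['[-0.17  0.86  1.75  1.29  1.43  2.1 ]', '[-0.2   0.77  1.98  1.28  1.41  1.96]'] cr None
75 1 110 ['[-0.12  0.92  1.49  1.05  1.67  2.21]', '[-0.14  0.81  1.73  1.02  1.61  2.09]'] cr None
```

```bash
python3 - <<'E'
from m1 import *
from h import C
a=tri([ray(*I['scene'],(221.4,276.9)),ray(*I['side'],(392.5,292.6))]); print('cap end',a,'expected',C.M+C.X*.0875)
# tip in side
e=C.M-C.X*.0875; print('tip exp side',proj(*I['side'],e),'seen',(72/3.6+310,295/3.6+260)); print('cap exp',proj(*I['side'],C.M+C.X*.0875),proj(*I['scene'],C.M+C.X*.0875))
E
```

```text
cap end (array([ 0.6173, -0.3134,  0.1628]), [np.float64(0.0006055175138673255), np.float64(0.0006055175138674747)]) expected [ 0.6138 -0.3141  0.1599]
tip exp side [329.9026 342.0114] seen (330.0, 341.94444444444446)
cap exp [390.7839 294.2093] [220.1662 276.9328]
```

```bash
python3 - <<'E'
from h import *
st(); Rt=toolR(10.6,15,-1); g=np.array([.5993,-.3168,.145]); rows(g-.1*Rt[:,1],Rt); rows(g,Rt)
E
```

```text
t 10.35 q [-0.971  0.482  1.758  0.57   0.802  0.029] tcp [ 0.5003 -0.3346  0.1988] grasp [ 0.4982 -0.335   0.2034] F [ 0.   0.2 -1. ] w 0.0869
shift [-0.1698 -0.0044  0.0022] turn [-0.      0.0014 -0.0559] deg 10.1 mm 84.9
shift [-0.1348  0.1926  0.0021] turn [-0.      0.0014 -0.0559] deg 10.1 mm 117.5
```

```bash
python3 -m crank '[[-0.04,-0.03,0,0,0,0,1],[-0.09,-0.03,0.001,0,0,-0.03,1],[-0.14,-0.02,0.002,0,0.001,-0.056,1],[-0.17,-0.004,0.002,0,0.001,-0.056,1],[-0.17,-0.004,0.002,0,0.001,-0.056,1],[-0.17,-0.004,0.002,0,0.001,-0.056,1],[-0.17,-0.004,0.002,0,0.001,-0.056,1]]'; python3 - <<'E'
from h import *
st(); Rt=toolR(10.6,15,-1); g=np.array([.5993,-.3168,.145]); rows(g,Rt)
im,i,T=cam('wrist'); cv2.imwrite('pics/w10.png',im); np.save('w10T.npy',T)
print(proj(i,T,[.616,-.3137,.162]))
E
```

```text
time: 11.22
position: [0.5739, -0.322, 0.2371]
tool_rot: [0.027, 0.706, -0.69, 0.156]
ft_force: [-0.4, -0.4, -1.2]
grip_width: 0.0869
t 11.225 q [-0.777  0.507  1.502  0.255  0.995  0.485] tcp [ 0.5739 -0.322   0.2371] grasp [ 0.5727 -0.3223  0.2419] F [-0.4 -0.4 -1.2] w 0.0869
shift [-0.0024  0.2014 -0.0012] turn [-0.0003 -0.0002  0.0001] deg 0.1 mm 100.7
[322.5001 185.7893]
```

View pics/w10.png

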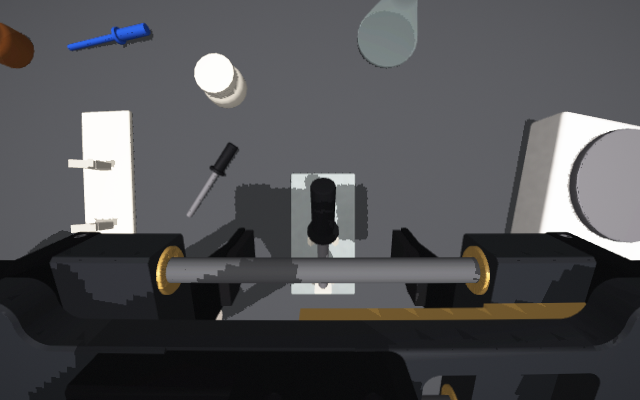

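The wrist view shows the cap end at about (322,190) and the collar at (322,232), centred between the fingers and within 4 px of the prediction. I'm descending onto the cap.

```bash
python3 -m crank '[[0,0.05,-0.001,0,0,0,0.6],[-0.001,0.1,-0.001,0,0,0,0.3],[-0.002,0.15,-0.001,0,0,0,0.1],[-0.002,0.185,-0.001,0,0,0,0.1],[-0.002,0.2,-0.001,0,0,0,0.1],[-0.002,0.2,-0.001,0,0,0,0.1],[-0.002,0.2,-0.001,0,0,0,0.1]]'; python3 - <<'E'
from h import *
st(); Rt=toolR(10.6,15,-1); g=np.array([.5993,-.3168,.145]); rows(g,Rt)
im,i,T=cam('wrist'); im2,_,_=cam('side'); cv2.imwrite('pics/w11.png',np.vstack([im[60:320,120:520],cv2.resize(im2[260:360,310:464],(400,260))]))
E
```

```text
time: 12.15
position: [0.602, -0.3171, 0.1425]
tool_rot: [0.028, 0.705, -0.691, 0.158]
ft_force: [-1.1, -0.1, 0.6]
grip_width: 0.0479
t 12.15 q [-0.739  0.651  1.53   0.286  0.817  0.465] tcp [ 0.602  -0.3171  0.1425] grasp [ 0.6008 -0.3173  0.1473] F [-1.1 -0.1  0.6] w 0.0479
shift [ 0.0038  0.0038 -0.0016] turn [-0.0011  0.0004 -0.0005] deg 0.2 mm 2.8
```

View pics/w11.png

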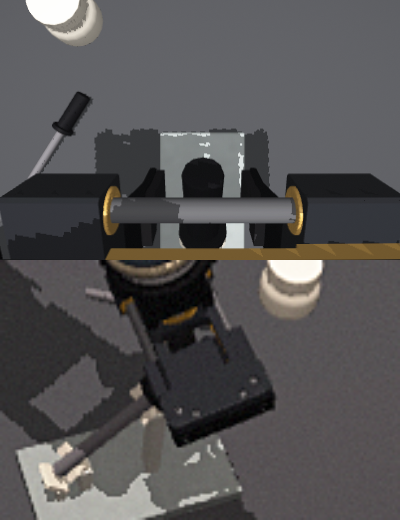

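```bash
python3 -m crank '[[0.001,0.003,-0.001,0,0,0,-0.2],[0.002,0.004,-0.001,0,0,0,-0.4],[0.002,0.004,-0.001,0,0,0,-0.7],[0.002,0.004,-0.001,0,0,0,-1],[0.002,0.004,-0.001,0,0,0,-1],[0.002,0.004,-0.001,0,0,0,-1]]' 35; python3 - <<'E'
from h import *
o,Rt,p=st()
# cap end and axis assumption
ce=np.array([.6155,-.3140,.1615]); mid=ce-C.X*.0875
np.savez('g2.npz',m=Rt.T@(mid-p),u=Rt.T@C.X); print(Rt.T@(mid-p),Rt.T@C.X, 'grasp to cap end',(ce-p+Rt[:,1]*.005)@C.X)
g=p-.005*Rt[:,1]
rows(g+C.Z*.06,Rt)
E
```

```text
time: 13.0
position: [0.6013, -0.3164, 0.1394]
tool_rot: [0.027, 0.706, -0.69, 0.157]
ft_force: [-0.8, -0.1, 0.4]
grip_width: 0.0207
t 13.0 q [-0.739  0.655  1.533  0.287  0.812  0.463] tcp [ 0.6013 -0.3164  0.1394] grasp [ 0.6    -0.3166  0.1442] F [-0.8 -0.1  0.4] w 0.0207
[0.0561 0.0261 0.0001] [-0.8664 -0.4994  0.0024] grasp to cap end 0.023345530923441975
shift [ 0.0599 -0.104   0.0002] turn [0. 0. 0.] deg 0.0 mm 60.0
```

```bash
python3 -m crank '[[0.02,-0.035,0,0,0,0,-1],[0.04,-0.07,0,0,0,0,-1],[0.06,-0.104,0,0,0,0,-1],[0.08,-0.16,0,0,0,0,-1],[0.1,-0.22,0,0,0,0,-1],[0.1,-0.28,0,0,0,0,-1],[0.1,-0.28,0,0,0,0,-1]]'; python3 - <<'E'
from kin import *
o,Rt,p=st(); i=vision.camera_info('wrist'); tc=np.array(i['tool_from_camera'])
for yaw in (10,40,70):
  for tilt in (15,30):
   for g in ([.5,.16,.33],[.47,.2,.33],[.5,.1,.33],[.45,.25,.35]):
    Rn=toolR(yaw,tilt,-1); W=np.eye(4);W[:3,:3]=Rn;W[:3,3]=np.array(g)+Rn[:,1]*.005; T=W@tc
    q=ik(W[:3,3],Rn); print(yaw,tilt,g,proj(i,T,[.51,.29,.145]).round(),proj(i,T,[.643,.3,.197]).round(),q[0].round(2) if q else None)
im,_,_=cam('side'); cv2.imwrite('pics/s12.png',im)
E
```

```text
time: 13.88
position: [0.518, -0.3331, 0.2651]
tool_rot: [0.029, 0.704, -0.692, 0.158]
ft_force: [-0.4, -0.5, -0.4]
grip_width: 0.0209
t 13.875 q [-0.861  0.42   1.575  0.265  1.021  0.399] tcp [ 0.518  -0.3331  0.2651] grasp [ 0.5167 -0.3333  0.2699] F [-0.4 -0.5 -0.4] w 0.0209
10 15 [0.5, 0.16, 0.33] [221. 199.] [215.  72.] [0.08 0.19 1.74 0.03 0.95 1.47]
10 15 [0.47, 0.2, 0.33] [257. 181.] [257.  51.] [ 0.18  0.17  1.77 -0.    0.94  1.58]
10 15 [0.5, 0.1, 0.33] [173. 191.] [159.  63.] [-0.06  0.17  1.77  0.07  0.95  1.31]
10 15 [0.45, 0.25, 0.35] [301. 173.] [309.  50.] [ 0.31  0.16  1.72 -0.04  1.    1.72]
10 30 [0.5, 0.16, 0.33] [221. 239.] [227. 121.] [0.07 0.12 1.92 0.1  0.58 1.4 ]
10 30 [0.47, 0.2, 0.33] [258. 221.] [266. 104.] [ 0.19  0.1   1.95 -0.01  0.57  1.59]
10 30 [0.5, 0.1, 0.33] [175. 230.] [179. 113.] [-0.1   0.09  1.96  0.24  0.6   1.13]
10 30 [0.45, 0.25, 0.35] [301. 215.] [311. 105.] [ 0.33  0.09  1.89 -0.13  0.64  1.82]
40 15 [0.5, 0.16, 0.33] [247. 151.] [308.  39.] [0.   0.2  1.73 0.2  1.02 0.79]
40 15 [0.47, 0.2, 0.33] [288. 154.] [356.  42.] [0.1  0.17 1.76 
[... 489 characters left out ...]
0.13 0.08 1.91 0.41 0.74 0.76]
70 15 [0.5, 0.16, 0.33] [294. 123.] [406.  58.] [-0.04  0.24  1.67  0.27  1.16  0.21]
70 15 [0.47, 0.2, 0.33] [328. 146.] [446.  84.] [0.04 0.21 1.72 0.27 1.13 0.29]
70 15 [0.5, 0.1, 0.33] [278.  78.] [386.   4.] [-0.17  0.23  1.69  0.28  1.19  0.08]
70 15 [0.45, 0.25, 0.35] [356. 179.] [470. 127.] [0.16 0.18 1.69 0.25 1.15 0.42]
70 30 [0.5, 0.16, 0.33] [296. 168.] [395. 109.] [-0.19  0.23  1.78  0.58  1.12 -0.1 ]
70 30 [0.47, 0.2, 0.33] [328. 188.] [432. 130.] [-0.11  0.19  1.84  0.59  1.06 -0.04]
70 30 [0.5, 0.1, 0.33] [282. 130.] [376.  69.] [-0.33  0.23  1.78  0.57  1.18 -0.21]
70 30 [0.45, 0.25, 0.35] [355. 221.] [459. 168.] [0.01 0.15 1.82 0.57 1.05 0.1 ]
```

View pics/s12.png

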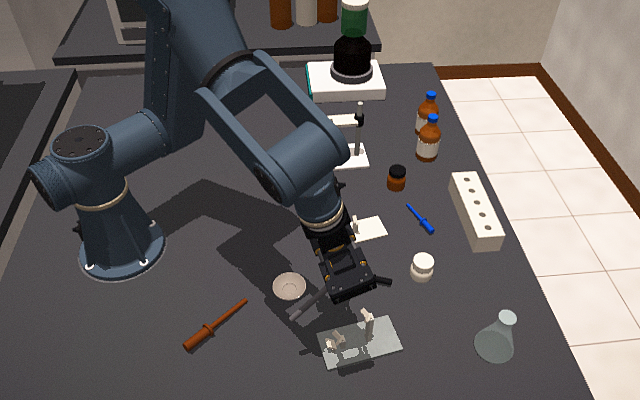

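```bash
python3 - <<'E'
from h import *
rows([.5,.1,.33],toolR(10,15,-1))
E
```

```text
shift [-0.1556 -0.091  -0.8554] turn [-0.0007  0.0035 -0.0007] deg 0.7 mm 437.1
```

```bash
python3 -m crank '[[0,-0.06,-0.05,0,0,0,-1],[-0.02,-0.091,-0.15,0,0,0,-1],[-0.05,-0.091,-0.27,0,0,0,-1],[-0.08,-0.091,-0.4,0,0,0,-1],[-0.1,-0.091,-0.52,0,0,0,-1],[-0.12,-0.091,-0.64,0,0,0,-1],[-0.14,-0.091,-0.75,0,0,0,-1],[-0.155,-0.091,-0.82,0,0.003,0,-1],[-0.155,-0.091,-0.855,0,0.003,0,-1],[-0.155,-0.091,-0.855,0,0.003,0,-1]]'; python3 -m crank '[[0,0,0,0,0,0,-1],[0,0,0,0,0,0,-1],[0,0,0,0,0,0,-1]]'; python3 - <<'E'
from h import *
st()
im,i,T=cam('wrist'); cv2.imwrite('pics/w13.png',im); np.save('w13T.npy',T)
cv2.imwrite('pics/c_w13.png',cv2.resize(im[20:220,90:290],None,fx=3,fy=3,interpolation=cv2.INTER_CUBIC))
E
```

```text
time: 15.18
position: [0.4997, 0.1018, 0.3232]
tool_rot: [0.028, 0.707, -0.69, 0.154]
ft_force: [0.2, -0.5, -1.7]
grip_width: 0.0206
time: 15.55
position: [0.5012, 0.0996, 0.3245]
tool_rot: [0.031, 0.706, -0.69, 0.153]
ft_force: [0.1, 0.8, -1.4]
grip_width: 0.021
t 15.55 q [-0.058  0.166  1.775  0.074  0.946  1.302] tcp [0.5012 0.0996 0.3245] grasp [0.4999 0.0993 0.3293] F [ 0.1  0.8 -1.4] w 0.021
```

View pics/w13.png

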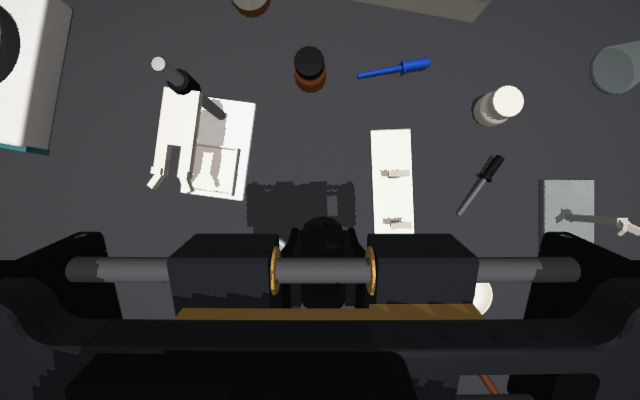

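View pics/c_w13.png

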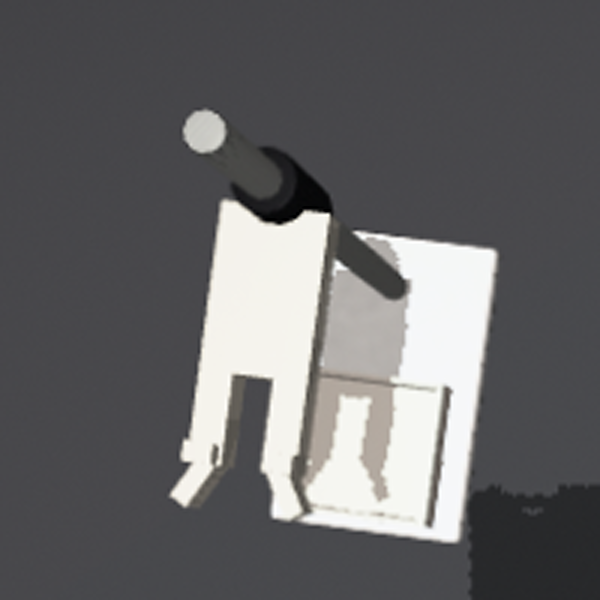

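```bash
python3 - <<'E'
from h import *
i=vision.camera_info('wrist');T=np.load('w13T.npy')
W=lambda u:(90+(u[0]+.5)/3-.5,20+(u[1]+.5)/3-.5)
f=lambda u,z=.145:onz(i,T,W(u),z)[:2]
se=[f((233,376)),f((271,377))]; print('slot end',se,np.linalg.norm(se[1]-se[0]),'mid',(se[0]+se[1])/2)
L=[f((220,202)),f((190,440))];Rr=[f((330,213)),f((303,440))]
for n,a in(('L',L),('R',Rr)): d=a[0]-a[1]; print(n,a,'yaw',np.degrees(np.arctan2(d[1],d[0])))
rs=[f((271,377)),f((263,465))]; d=rs[0]-rs[1]; print('slotR',rs,np.degrees(np.arctan2(d[1],d[0])))
c=f((205,131),.197); print('col',c)
y=np.radians(4.5)
for yaw in (3,4,5,6):
    u=np.array([np.cos(np.radians(yaw)),np.sin(np.radians(yaw))]); print(yaw,'seat from col',c-.085*u,'from slot',(se[0]+se[1])/2-.0085*u, 'width',(L[0]-Rr[0])@[-u[1],u[0]],(L[1]-Rr[1])@[-u[1],u[0]],'lateral centre',((L[0]+L[1]+Rr[0]+Rr[1])/4)@[-u[1],u[0]],'slot',((se[0]+se[1])/2)@[-u[1],u[0]],'col',c@[-u[1],u[0]])
E
```

```text
slot end [array([0.5645, 0.3055]), array([0.5668, 0.2899])] 0.015776860182029097 mid [0.5656 0.2977]
L [array([0.6341, 0.3233]), array([0.5355, 0.3187])] yaw 2.6981992902038012
R [array([0.6372, 0.2776]), array([0.5435, 0.2724])] yaw 3.1296134091504433
slotR [array([0.5668, 0.2899]), array([0.5306, 0.287 ])] 4.595387613281839
col [0.6422 0.2998]
3 seat from col [0.5573 0.2954] from slot [0.5571 0.2973] width 0.04586554937787535 0.04659734659009237 lateral centre 0.2668506359947235 slot 0.26773096476945596 col 0.2657852543384155
4 seat from col [0.5574 0.2939] from slot [0.5571 0.2971] width 0.04587097915747507 0.04668768548412087 lateral centre 0.2562970072224035 slot 0.2575601735834014 col 0.25427788509307825
5 seat from col [0.5576 0.2924] from slot [0.5572 0.297 ] width 0.04586243619246126 0.04676380285687714 lateral centre 0.24566530789887875 slot 0.24731092707343186 col 0.24269306034069654
6 seat from col [0.5577 0.2909] from slot [0.5572 0.2969] width 0.04583992308510384 0.04682567552227208 lateral centre 0.2349587765427547 slot 0.23698634725932105 col 0.2310343089311145
```

```bash
cat >> h.py <<'E'
class S:
    yaw=3.2; u=np.array([np.cos(np.radians(3.2)),np.sin(np.radians(3.2)),0]); P=np.array([.5572,.2962,.145])
E
python3 - <<'E'
from kin import *
g=np.load('g2.npz'); st()
for yw in (60,75,85):
  for dx,dz in ((-.085,.14),(-.085,.012),(0,.012),(0,0)):
    Rt,tcp=rows_obj(S.P+S.u*dx+[0,0,dz-.0225],np.array([0,0,1.]),g['m'],g['u'],yw); q=ik(tcp,Rt); print(yw,dx,dz,tcp,[x.round(2) for x in q])
E
```

```text
t 15.6 q [-0.058  0.166  1.775  0.074  0.946  1.302] tcp [0.5012 0.0997 0.3246] grasp [0.4999 0.0995 0.3294] F [ 0.3 -0.9 -1.4] w 0.0209
shift [-0.0157  0.0052 -0.3964] turn [-0.1727 -0.226   0.234 ] deg 66.3 mm 198.4
60 -0.085 0.14 [0.4748 0.2963 0.3242] [array([-0.1 ,  0.29,  2.13,  1.49,  0.91, -0.71])]
shift [ 0.0506  0.2524 -0.3964] turn [-0.1727 -0.226   0.234 ] deg 66.3 mm 236.3
60 -0.085 0.012 [0.4748 0.2963 0.1962] []
shift [-0.1124  0.2962 -0.3761] turn [-0.1727 -0.226   0.234 ] deg 66.3 mm 245.9
60 0 0.012 [0.5597 0.3011 0.1962] [array([-0.07,  0.65,  2.03,  1.73,  0.91, -1.04])]
shift [-0.1061  0.3194 -0.3761] turn [-0.1727 -0.226   0.234 ] deg 66.3 mm 252.4
60 0 0 [0.5597 0.3011 0.1842] [array([-0.07,  0.68,  2.04,  1.75,  0.91, -1.08])]
shift [-0.0134  0.0045 -0.3978] turn [-0.2245 -0.2934  0.2226] deg 77.6 mm 199.0
75 -0.085 0.14 [0.4735 0.2968 0.3242] [array([-0.15,  0.35,  2.01,  1.26,  1.13, -0.69])]
shift [ 0.053   0.2518 -0.3978] turn [-0.2245 -0.2934  0.2226] deg 77.6 mm 236.9
75 -0.085 0.012 [0.4735 0.2968 0.1962] [array([-0.15,  0.64,  2.11,  1.46,  1.05, -1.11
[... 306 characters left out ...]
.9 ,  1.4 ,  1.05, -0.95])]
shift [-0.0116  0.004  -0.3984] turn [-0.259  -0.3383  0.2131] deg 85.7 mm 199.3
85 -0.085 0.14 [0.4725 0.2969 0.3242] [array([-0.15,  0.39,  1.91,  1.13,  1.27, -0.69])]
shift [ 0.0548  0.2513 -0.3983] turn [-0.259  -0.3383  0.2131] deg 85.7 mm 237.1
85 -0.085 0.012 [0.4725 0.2969 0.1962] [array([-0.15,  0.65,  2.  ,  1.26,  1.14, -1.04])]
shift [-0.1082  0.2951 -0.3781] turn [-0.259  -0.3383  0.2131] deg 85.7 mm 245.8
85 0 0.012 [0.5574 0.3016 0.1962] [array([-0.12,  0.7 ,  1.79,  1.22,  1.18, -0.86])]
shift [-0.102   0.3182 -0.3781] turn [-0.259  -0.3383  0.2131] deg 85.7 mm 252.3
85 0 0 [0.5574 0.3016 0.1842] [array([-0.12,  0.73,  1.79,  1.23,  1.17, -0.89])]
```

```bash
python3 -m crank '[[0,-0.02,-0.03,-0.026,-0.034,0.021,-1],[0,-0.04,-0.07,-0.055,-0.07,0.045,-1],[0,-0.04,-0.11,-0.085,-0.11,0.07,-1],[-0.005,-0.04,-0.16,-0.115,-0.15,0.095,-1],[-0.005,-0.04,-0.21,-0.145,-0.19,0.12,-1],[-0.01,-0.03,-0.26,-0.175,-0.23,0.145,-1],[-0.01,-0.02,-0.31,-0.205,-0.268,0.169,-1],[-0.01,-0.01,-0.36,-0.235,-0.306,0.193,-1],[-0.012,0.004,-0.398,-0.259,-0.338,0.213,-1],[-0.012,0.004,-0.398,-0.259,-0.338,0.213,-1]]'; python3 -m crank '[[0,0,0,0,0,0,-1],[0,0,0,0,0,0,-1],[0,0,0,0,0,0,-1]]'; python3 - <<'E'
from h import *
st(); g=np.load('g2.npz')
for dx,dz in ((-.085,.14),(-.085,.012)): rows_obj(S.P+S.u*dx+[0,0,dz-.0225],np.array([0,0,1.]),g['m'],g['u'],85)
for n in ('side','scene','wrist'):
    im,i,T=cam(n); cv2.imwrite(f'pics/{n}14.png',im)
a=cv2.imread('pics/side14.png')[40:190,240:400];b=cv2.imread('pics/scene14.png')[60:210,320:480]
cv2.imwrite('pics/c14.png',cv2.resize(np.hstack([a,b]),None,fx=2.5,fy=2.5,interpolation=cv2.INTER_CUBIC))
E
```

```text
time: 16.85
position: [0.4732, 0.297, 0.3227]
tool_rot: [-0.153, 0.691, -0.213, 0.674]
ft_force: [-0.2, -0.2, -1.0]
grip_width: 0.0208
time: 17.23
position: [0.4723, 0.2972, 0.325]
tool_rot: [-0.153, 0.689, -0.213, 0.675]
ft_force: [-0.9, -0.3, -2.1]
grip_width: 0.0211
t 17.225 q [-0.147  0.391  1.914  1.133  1.268 -0.686] tcp [0.4723 0.2972 0.325 ] grasp [0.4719 0.2929 0.3275] F [-0.9 -0.3 -2.1] w 0.0211
shift [0.0017 0.0003 0.0006] turn [-0.0002  0.0002  0.0002] deg 0.1 mm 0.9
shift [ 0.2234  0.1283 -0.0003] turn [-0.0002  0.0002  0.0002] deg 0.1 mm 128.8
```

View pics/c14.png

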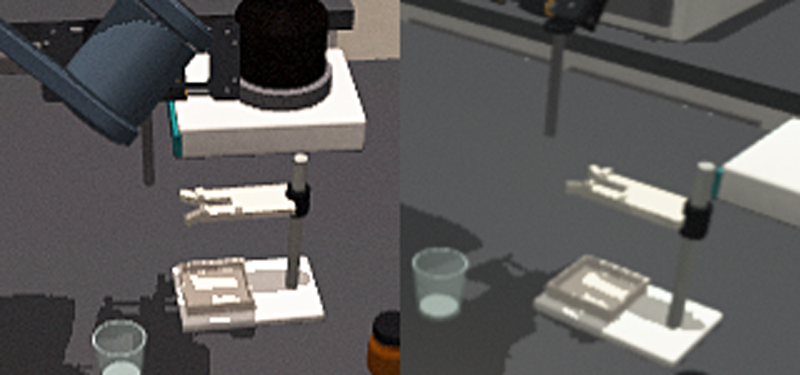

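View pics/wrist14.png

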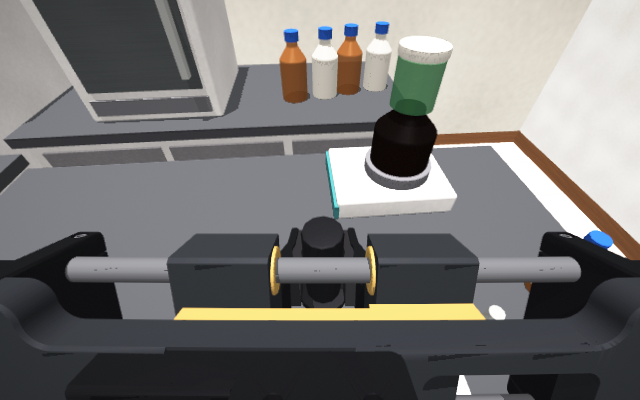

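```bash
python3 - <<'E'
from m1 import *
from h import *
g=np.load('g2.npz'); o,Rt,p=st(); mid=p+Rt@g['m']; ax=Rt@g['u']; print('pred mid',mid,ax,'tip',mid-.0875*ax)
a=cv2.imread('pics/side14.png');b=cv2.imread('pics/scene14.png')
cv2.imwrite('pics/t14.png',cv2.resize(np.hstack([a[75:125,275:325],b[60:120,360:420][:50,:50]]),None,fx=8,fy=8,interpolation=cv2.INTER_CUBIC))
for n in ('side','scene'): print(n,proj(*I[n],mid-.0875*ax),proj(*I[n],mid-.04*ax))
E
```

```text
t 17.375 q [-0.146  0.392  1.914  1.134  1.268 -0.686] tcp [0.4723 0.2973 0.3246] grasp [0.4719 0.293  0.3271] F [-0.4 -0.4 -1. ] w 0.0211
pred mid [0.4721 0.2919 0.263 ] [-0.0002  0.0004  1.    ] tip [0.4721 0.2918 0.1755]
side [298.8958 113.5891] [298.4572  99.0215]
scene [379.5386 114.81  ] [381.2661  97.3986]
```

View pics/t14.png

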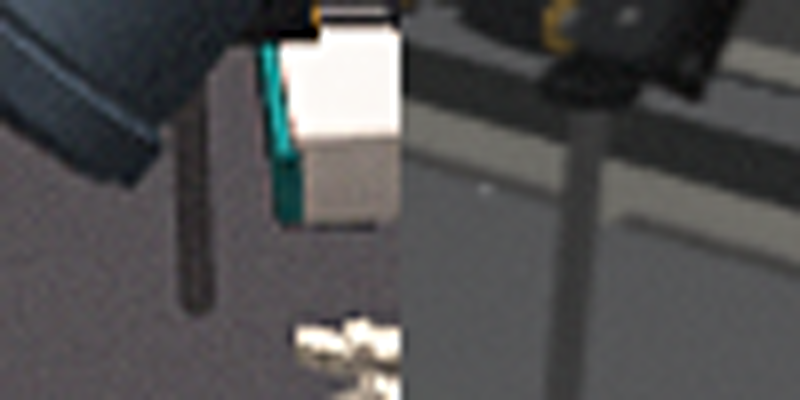

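```bash
python3 -m crank '[[0.04,0.023,0,0,0,0,-1],[0.09,0.052,0,0,0,0,-1],[0.14,0.08,0,0,0,0,-1],[0.19,0.11,0,0,0,0,-1],[0.215,0.124,0,0,0,0,-1],[0.223,0.128,0,0,0,0,-1],[0.223,0.128,0,0,0,0,-1],[0.223,0.128,0,0,0,0,-1]]'; python3 - <<'E'
from m1 import *
from h import *
o,Rt,p=st(); g=np.load('g2.npz'); mid=p+Rt@g['m']; ax=Rt@g['u']; print('collar',mid+.0225*ax,ax)
for dx,dz in ((-.085,.010),(-.035,.010),(0,.010)): rows_obj(S.P+S.u*dx+[0,0,dz-.0225],np.array([0,0,1.]),g['m'],g['u'],85)
for n in ('side','scene'):
    im,i,T=cam(n); cv2.imwrite(f'pics/{n}15.png',im); print(n,proj(i,T,mid+.0225*ax),proj(i,T,mid-.0875*ax))
a=cv2.imread('pics/side15.png')[85:185,270:370];b=cv2.imread('pics/scene15.png')[95:195,360:460]
cv2.imwrite('pics/c15.png',cv2.resize(np.hstack([a,b]),None,fx=4,fy=4,interpolation=cv2.INTER_CUBIC))
E
```

```text
time: 18.38
position: [0.4728, 0.2972, 0.1964]
tool_rot: [-0.153, 0.689, -0.213, 0.676]
ft_force: [0.0, -0.3, -0.4]
grip_width: 0.021
t 18.375 q [-0.147  0.652  2.003  1.26   1.14  -1.035] tcp [0.4728 0.2972 0.1964] grasp [0.4725 0.2929 0.1989] F [ 0.  -0.3 -0.4] w 0.021
collar [0.4727 0.2917 0.1572] [-0.001  0.     1.   ]
shift [ 0.0042  0.0017 -0.0006] turn [ 0.      0.0004 -0.    ] deg 0.1 mm 2.3
shift [-0.0026  0.0142  0.0984] turn [ 0.      0.0004 -0.    ] deg 0.1 mm 49.7
shift [-0.0073  0.0229  0.1676] turn [ 0.      0.0004 -0.    ] deg 0.1 mm 84.7
side [299.2662 119.0101] [300.2156 149.7369]
scene [379.0654 121.3074] [375.537  157.2835]
```

View pics/c15.png

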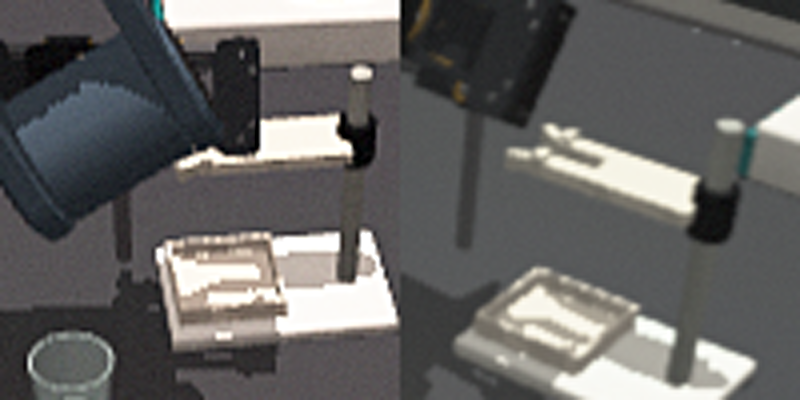

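```bash
python3 - <<'E'
from m1 import *
from h import *
for n,s in (('scene',(409.7,135)),('side',(332.3,120.1))): print(n,proj(*I[n],S.P+.0085*S.u),s, 'col',proj(*I[n],S.P+.085*S.u+[0,0,.052]))
E
python3 -m crank '[[-0.0015,0.003,0.02,0,0,0,-1],[-0.003,0.006,0.045,0,0,0,-1],[-0.005,0.009,0.07,0,0,0,-1],[-0.0068,0.0125,0.098,0,0,0,-1],[-0.0068,0.0125,0.098,0,0,0,-1],[-0.0068,0.0125,0.098,0,0,0,-1]]'; python3 - <<'E'
from m1 import *
from h import *
o,Rt,p=st(); g=np.load('g2.npz'); mid=p+Rt@g['m']; ax=Rt@g['u']; print('collar',mid+.0225*ax,ax)
for dx,dz in ((-.035,.010),(0,.010)): rows_obj(S.P+S.u*dx+[0,0,dz-.0225],np.array([0,0,1.]),g['m'],g['u'],85)
for n in ('side','scene','wrist'):
    im,i,T=cam(n); cv2.imwrite(f'pics/{n}16.png',im)
a=cv2.imread('pics/side16.png')[85:185,270:370];b=cv2.imread('pics/scene16.png')[95:195,360:460]
cv2.imwrite('pics/c16.png',cv2.resize(np.hstack([a,b]),None,fx=4,fy=4,interpolation=cv2.INTER_CUBIC))
E
```

```text
scene [409.8591 136.046 ] (409.7, 135) col [442.0883 125.9074]
side [332.0464 119.8967] (332.3, 120.1) col [359.5311 102.2908]
time: 19.23
position: [0.5214, 0.3001, 0.1955]
tool_rot: [-0.153, 0.69, -0.212, 0.675]
ft_force: [0.1, 1.3, -0.6]
grip_width: 0.0208
t 19.225 q [-0.126  0.681  1.88   1.235  1.161 -0.931] tcp [0.5214 0.3001 0.1955] grasp [0.5211 0.2958 0.198 ] F [ 0.1  1.3 -0.6] w 0.0208
collar [0.5212 0.2947 0.1563] [ 0.0015 -0.0001  1.    ]
shift [0.0026 0.0007 0.0021] turn [ 0.0006 -0.0002  0.    ] deg 0.1 mm 1.7
shift [-0.0023  0.0093  0.0714] turn [ 0.0006 -0.0002  0.    ] deg 0.1 mm 36.0
```

View pics/c16.png

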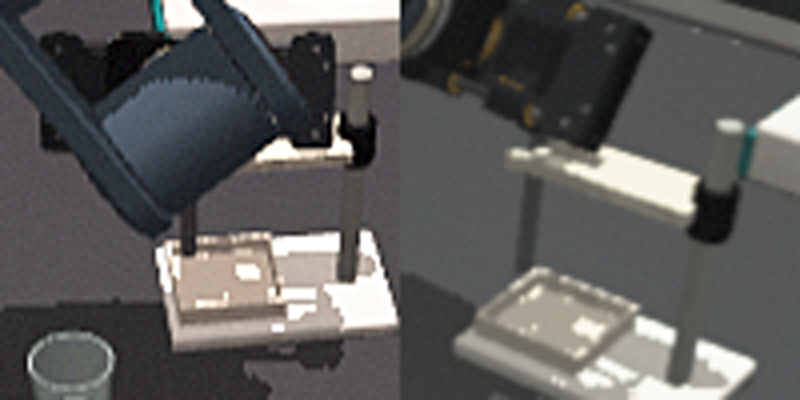

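```bash
python3 -m crank '[[-0.001,0.002,0.015,0,0,0,-1],[-0.002,0.004,0.03,0,0,0,-1],[-0.003,0.006,0.045,0,0,0,-1],[-0.003,0.008,0.06,0,0,0,-1],[-0.003,0.009,0.071,0,0,0,-1],[-0.003,0.009,0.071,0,0,0,-1],[-0.003,0.009,0.071,0,0,0,-1]]'; python3 - <<'E'
from m1 import *
from h import *
o,Rt,p=st(); g=np.load('g2.npz'); mid=p+Rt@g['m']; ax=Rt@g['u']; print('collar',mid+.0225*ax,ax)
for dx,dz in ((0,.010),(0,.003),(0,0)): rows_obj(S.P+S.u*dx+[0,0,dz-.0225],np.array([0,0,1.]),g['m'],g['u'],85)
for n in ('side','scene'):
    im,i,T=cam(n); cv2.imwrite(f'pics/{n}17.png',im); print(n,proj(i,T,mid-.0875*ax))
a=cv2.imread('pics/side17.png')[85:185,270:370];b=cv2.imread('pics/scene17.png')[95:195,360:460]
cv2.imwrite('pics/c17.png',cv2.resize(np.hstack([a,b]),None,fx=4,fy=4,interpolation=cv2.INTER_CUBIC))
E
```

```text
time: 20.25
position: [0.5574, 0.3016, 0.1947]
tool_rot: [-0.153, 0.69, -0.212, 0.675]
ft_force: [-0.3, 0.7, -1.7]
grip_width: 0.0208
t 20.25 q [-0.115  0.706  1.79   1.217  1.176 -0.862] tcp [0.5574 0.3016 0.1947] grasp [0.557  0.2973 0.1972] F [-0.3  0.7 -1.7] w 0.0208
collar [0.5572 0.2962 0.1555] [ 0.0011 -0.0001  1.    ]
shift [ 0.0009  0.0005 -0.    ] turn [ 0.0004 -0.0002  0.    ] deg 0.1 mm 0.5
shift [ 0.013   0.0075 -0.    ] turn [ 0.0004 -0.0002  0.    ] deg 0.1 mm 7.5
shift [ 0.0182  0.0105 -0.    ] turn [ 0.0004 -0.0002  0.    ] deg 0.1 mm 10.5
side [328.4898 147.6714]
scene [401.8802 168.1168]
```

View pics/c17.png

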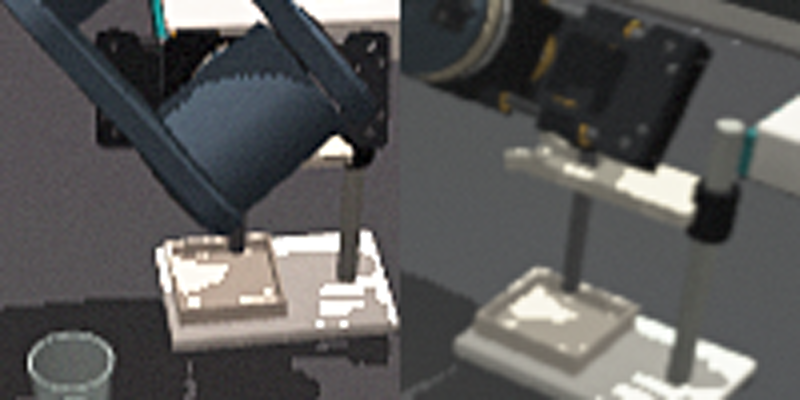

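```bash
python3 -m crank '[[0.004,0.0025,0,0,0,0,-1],[0.008,0.005,0,0,0,0,-1],[0.013,0.0075,0,0,0,0,-1],[0.013,0.0075,0,0,0,0,-1],[0.013,0.0075,0,0,0,0,-1]]'; python3 -m crank '[[0.0015,0.001,0,0,0,0,-1],[0.003,0.0017,0,0,0,0,-1],[0.003,0.0017,0,0,0,0,-1]]'
```

```text
time: 20.98
position: [0.5578, 0.3016, 0.1872]
tool_rot: [-0.153, 0.69, -0.212, 0.675]
ft_force: [0.1, 0.0, -1.1]
grip_width: 0.0206
time: 21.35
position: [0.5577, 0.3015, 0.1855]
tool_rot: [-0.153, 0.69, -0.212, 0.675]
ft_force: [0.8, -0.1, -1.7]
grip_width: 0.0207
```

```bash
python3 -m crank '[[0.001,0.0006,0,0,0,0,-1],[0.002,0.0012,0,0,0,0,-1],[0.002,0.0012,0,0,0,0,-1]]'; python3 - <<'E'
from h import *
o,Rt,p=st(); g=np.load('g2.npz'); mid=p+Rt@g['m']; ax=Rt@g['u']; print('collar',mid+.0225*ax,ax)
E
```

```text
time: 21.72
position: [0.5577, 0.3016, 0.1843]
tool_rot: [-0.153, 0.69, -0.212, 0.675]
ft_force: [0.7, -0.0, -1.1]
grip_width: 0.0207
t 21.725 q [-0.115  0.725  1.792  1.226  1.169 -0.885] tcp [0.5577 0.3016 0.1843] grasp [0.5574 0.2973 0.1868] F [ 0.7 -0.  -1.1] w 0.0207
collar [0.5575 0.2961 0.1452] [0.0006 0.     1.    ]
```

```bash
python3 -m crank '[[0.001,0.0006,0,0,0,0,-1],[0.002,0.0012,0,0,0,0,-1],[0.002,0.0012,0,0,0,0,-1]]'
```

```text
time: 22.1
position: [0.5577, 0.3016, 0.1831]
tool_rot: [-0.153, 0.69, -0.212, 0.675]
ft_force: [0.4, -0.1, -1.4]
grip_width: 0.0207
```

```bash
python3 -m crank '[[0.001,0.0006,0,0,0,0,-1],[0.002,0.0012,0,0,0,0,-1],[0.002,0.0012,0,0,0,0,-1]]'; python3 - <<'E'
from h import *
im,i,T=cam('scene'); cv2.imwrite('pics/scene18.png',im)
cv2.imwrite('pics/c18.png',cv2.resize(im[100:190,370:460],None,fx=6,fy=6,interpolation=cv2.INTER_CUBIC))
E
```

```text
time: 22.48
position: [0.5577, 0.3016, 0.182]
tool_rot: [-0.153, 0.69, -0.212, 0.675]
ft_force: [0.1, 0.6, -1.3]
grip_width: 0.0209
```

View pics/c18.png

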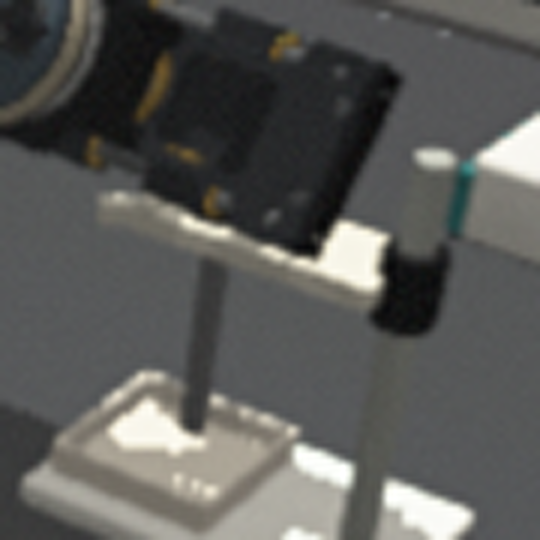

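```bash
python3 - <<'E'
from m1 import *
from h import *
for z in (.033,.035,.038): print(z,proj(*I['scene'],[.5575,.2962,z]))
E
python3 -m crank '[[0.001,0.0006,0,0,0,0,-1],[0.002,0.0012,0,0,0,0,-1],[0.002,0.0012,0,0,0,0,-1]]'
```

```text
0.033 [401.44   172.0737]
0.035 [401.5324 171.455 ]
0.038 [401.6713 170.5242]
time: 22.9
position: [0.5578, 0.3017, 0.1813]
tool_rot: [-0.153, 0.69, -0.212, 0.675]
ft_force: [-0.2, -0.7, 1.8]
grip_width: 0.0209
```

```bash
python3 -m crank '[[0.001,0.0006,0,0,0,0,-1],[0.002,0.0012,0,0,0,0,-1],[0.002,0.0012,0,0,0,0,-1]]'
```

```text
time: 23.28
position: [0.5579, 0.3019, 0.1813]
tool_rot: [-0.152, 0.69, -0.211, 0.676]
ft_force: [-1.3, -3.6, 7.8]
grip_width: 0.0206
```

Contact at 8 N with the measured height no longer dropping, so the collar is on the fork. I'm easing off about 1 mm and releasing slowly.

```bash
python3 -m crank '[[-0.002,-0.0012,0,0,0,0,-1],[-0.002,-0.0012,0,0,0,0,-1],[-0.002,-0.0012,0,0,0,0,-0.6],[-0.002,-0.0012,0,0,0,0,-0.4],[-0.002,-0.0012,0,0,0,0,-0.2],[-0.002,-0.0012,0,0,0,0,0],[-0.002,-0.0012,0,0,0,0,0.1],[-0.002,-0.0012,0,0,0,0,0.1]]' 10; python3 - <<'E'
from h import *
st()
im,i,T=cam('scene');im2,_,_=cam('wrist'); cv2.imwrite('pics/scene19.png',im)
cv2.imwrite('pics/c19.png',np.hstack([cv2.resize(im[100:190,370:460],(400,400),interpolation=cv2.INTER_CUBIC),im2[:,120:520]]))
E
```

```text
time: 24.28
position: [0.5577, 0.3017, 0.1808]
tool_rot: [-0.153, 0.69, -0.212, 0.675]
ft_force: [0.6, -0.6, -0.6]
grip_width: 0.0465
t 24.275 q [-0.114  0.731  1.793  1.229  1.166 -0.892] tcp [0.5577 0.3017 0.1808] grasp [0.5573 0.2974 0.1833] F [ 0.6 -0.6 -0.6] w 0.0465
```

View pics/c19.png

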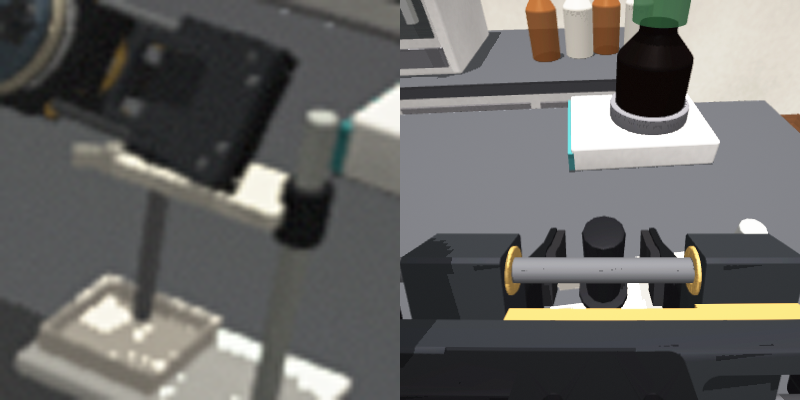

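```bash
python3 -m crank '[[0,-0.02,0,0,0,0,0.1],[0,-0.05,0,0,0,0,0.1],[0,-0.09,0,0,0,0,0.1],[0,-0.14,0,0,0,0,0.1],[0,-0.2,0,0,0,0,0.1],[0,-0.26,0,0,0,0,0.1],[-0.08,-0.32,0,0,0,0,0.1],[-0.12,-0.34,0,0,0,0,0.1],[-0.12,-0.34,0,0,0,0,0.1]]'; python3 - <<'E'
from h import *
o,Rt,p=st(); print(o['joint_velocities'].max())
ims=[]
for n,y,x in (('scene',90,360),('side',80,280)):
    im,i,T=cam(n); cv2.imwrite(f'pics/{n}20.png',im); ims.append(cv2.resize(im[y:y+100,x:x+100],(400,400),interpolation=cv2.INTER_CUBIC))
cv2.imwrite('pics/c20.png',np.hstack(ims))
E
```

```text
time: 25.5
position: [0.5479, 0.1835, 0.3197]
tool_rot: [-0.153, 0.688, -0.214, 0.677]
ft_force: [0.5, -0.7, 0.5]
grip_width: 0.048
t 25.5 q [-0.34   0.487  1.736  1.01   1.436 -0.687] tcp [0.5479 0.1835 0.3197] grasp [0.5475 0.1792 0.3222] F [ 0.5 -0.7  0.5] w 0.048
0.047253125756629814
```

View pics/c20.png

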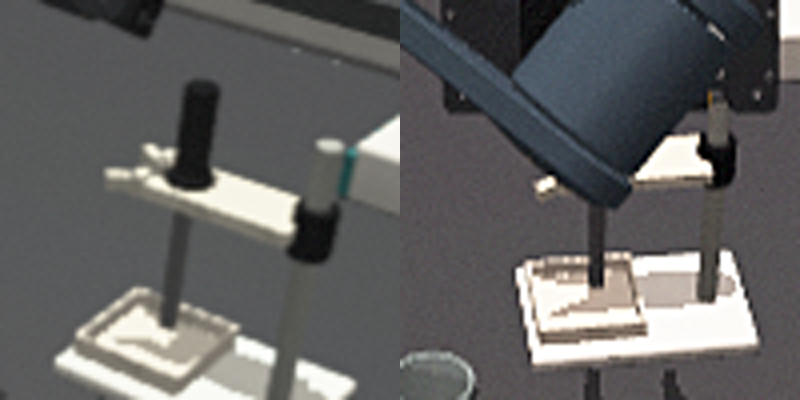

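View pics/side20.png

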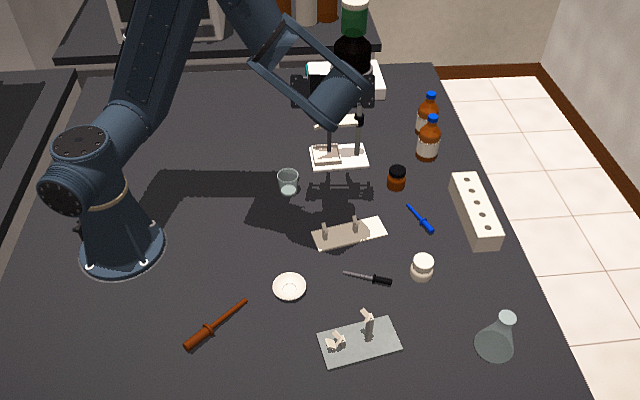

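```bash
python3 - <<'E'
from m1 import *
from h import *
for z in (.035,.145,.210): print(z,proj(*I['scene'],[.5572,.2962,z]),proj(*I['side'],[.5572,.2962,z]))
s=(402,171.2); d=((596-400)/4+280,286/4+80)
print('tip',tri([ray(*I['scene'],s),ray(*I['side'],d)]),d)
print('collar centre scene pick->',onz(*I['scene'],((191)/4+360,(178)/4+90),.148), 'captop',onz(*I['scene'],(410.75,112.0),.210))
E
```

```text
0.035 [401.4382 171.4141] [328.4858 150.433 ]
0.145 [406.8741 135.048 ] [329.0867 120.1452]
0.21 [410.4639 111.1419] [329.4728 100.7021]
tip (array([0.5587, 0.2946, 0.0349]), [np.float64(0.002162942294519012), np.float64(0.002162942294519076)]) (329.0, 151.5)
collar centre scene pick-> [0.56   0.2951 0.148 ] captop [0.5604 0.2924 0.21  ]
```

```bash
python3 -m crank '[[0,0,0,0,0,0,0.1],[0,0,0,0,0,0,0.1],[0,0,0,0,0,0,0.1]]'; python3 -c "
from rig import robot
print(robot.hand_in())"
```

```text
time: 25.98
position: [0.5472, 0.1849, 0.3171]
tool_rot: [-0.153, 0.69, -0.212, 0.675]
ft_force: [0.4, 1.0, -0.6]
grip_width: 0.0481
the job is handed in; nothing more can be done
None
```

The probe is hanging upright in the fork and the job is handed in at about 26 s; no verdict was reported. I laid it in the sloping rest against the stop and let go. Then I took a fresh grip on the cap, carried it through the slot mouth over the lips, lowered it until the collar met the fork, and released it.

- **Hanging place:** My last camera checks put the tip at 35 mm above the bench, which is the right height for a seated collar. The collar and cap top came within about 4 mm sideways of the measured hanging place, and I judged it upright by eye. The two camera rays for the tip missed each other by about 4 mm in all (2 mm each side of the point).
- **Forces:** Wrist force peaked at about 8 N in the readings I took, at the seating contact, and was near zero after release. I only read it at the end of each move.
- **Sloping rest:** My first estimate of its position was about 4.5 mm lower along the slope than where the probe's cap end actually lay. I corrected for this before taking the second grip. I did not separately prove that the tip was touching the stop.
- **Other things:** The beaker, dish, jar and pot look unmoved in the last side picture, and the arm stood clear of everything. I compared these by eye and did not measure them.

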